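# Fetch the spice tin from behind the jars

## Task

Weigh the low steel spice tin that is stuck behind the three tall jars: first move all three jars out of the tray and stand them on the green cutting board, and leave them there while you lift the tin out and stand it flat in the middle of the scale's platform. Then put the three jars back in the tray, each upright and centred on the round mat of its lid's colour (not necessarily where it stood before), with the tin left on the scale, and let nothing tip over.

Things in the scene. Friction and masses are not known exactly. Their poses are not given: they have to be found in the camera images.
- jar_blue_center (a point): Loose round spice jar, blue lid, brown contents: 50 mm across, 120 mm tall, 0.25 kg. Point: its centre, 60 mm above its foot; z up its axis. Starts on any one of the mats, its side 7 mm from the tin and 18 mm from the next jar: grip it high, near the lid (top 28 mm), above the tin (61 mm lower than the jar's top), fingers in front and behind (along the tray's x).
- jar_red_center (a point): Loose round spice jar, red lid, dark red contents: 50 mm across, 120 mm tall, 0.25 kg. Point: its centre, 60 mm above its foot; z up its axis. Starts on any one of the mats, its side 7 mm from the tin and 18 mm from the next jar: grip it high, near the lid (top 28 mm), above the tin (61 mm lower than the jar's top), fingers in front and behind (along the tray's x).
- jar_yellow_center (a point): Loose round spice jar, yellow lid, ochre contents: 50 mm across, 120 mm tall, 0.25 kg. Point: its centre, 60 mm above its foot; z up its axis. Starts on any one of the mats, its side 7 mm from the tin and 18 mm from the next jar: grip it high, near the lid (top 28 mm), above the tin (61 mm lower than the jar's top), fingers in front and behind (along the tray's x).
- mat_blue: The blue mat, home of the blue-lidded jar: fixed disc, 62 mm across, 2 mm thick, on the tray floor, with a flat tab 40 mm wide that reaches 65 mm from its centre towards -x, in view before the jar. The three mats stand 68 mm apart in a row along the tray's y, 30 mm nearer the robot than the tray's centre, in any order. Origin: centre of the disc, underside (3 mm above the table); axes as the tray's.
- mat_red: The red mat, home of the red-lidded jar: fixed disc, 62 mm across, 2 mm thick, on the tray floor, with a flat tab 40 mm wide that reaches 65 mm from its centre towards -x, in view before the jar. The three mats stand 68 mm apart in a row along the tray's y, 30 mm nearer the robot than the tray's centre, in any order. Origin: centre of the disc, underside (3 mm above the table); axes as the tray's.
- mat_yellow: The yellow mat, home of the yellow-lidded jar: fixed disc, 62 mm across, 2 mm thick, on the tray floor, with a flat tab 40 mm wide that reaches 65 mm from its centre towards -x, in view before the jar. The three mats stand 68 mm apart in a row along the tray's y, 30 mm nearer the robot than the tray's centre, in any order. Origin: centre of the disc, underside (3 mm above the table); axes as the tray's.
- tin_center (a point): Loose low lidded stainless spice tin, a plain box 56 mm (x) by 150 mm (y) by 57 mm tall, 0.4 kg, on the tray floor behind the jars, long side along their row. Point: its centre, 28 mm above its underside; x away from the robot, z up. Grip it across the 56 mm side, one finger in front, one behind: the jars must go first; 45 mm of tray floor is free behind it.
- tray: Shallow open steel tray, fixed, 220 mm (x) by 224 mm (y), floor 3 mm thick, walls 3 mm thick, rim 18 mm above the table. It holds the mats, the jars and, behind them, the tin. Origin: centre of its underside, on the table; x points away from the robot.
- board: Side area: bright green cutting board, fixed on the worktop left or right of the tray, 260 mm (x) by 140 mm (y), 12 mm thick. Origin: centre of its underside, on the table. The three jars fit in a row along its x.
- scale: White kitchen scale, fixed, on the other side of the tray from the board, with a flat steel platform 155 mm (x) by 164 mm (y) whose top is 42 mm above the table and does not give. Origin: on the table under the platform's centre; the display is at the -x end. The tin fits best with its long side along the scale's y.
Not all that is in view belongs to the job. Of the things that look like the part that bears jar_red_center, the smallest one is meant.

How it is judged (in metres and radians):
On the way, in this order (a step that is already met when the one before it is completed fails the run):
1. all three jars stand upright on the green board, the tin still in the tray (x of jar_blue_center in the frame of board between -0.115 and 0.115 m and y of jar_blue_center in the frame of board between -0.058 and 0.058 m and z of jar_blue_center in the frame of board between 0.066 and 0.078 m and angle between each of jar_blue_center, jar_red_center, jar_yellow_center's own z axis and vertical below 0.12 rad and x of jar_red_center in the frame of board between -0.115 and 0.115 m and y of jar_red_center in the frame of board between -0.058 and 0.058 m and z of jar_red_center in the frame of board between 0.066 and 0.078 m and x of jar_yellow_center in the frame of board between -0.115 and 0.115 m and y of jar_yellow_center in the frame of board between -0.058 and 0.058 m and z of jar_yellow_center in the frame of board between 0.066 and 0.078 m and distance of tin_center from where it was at the start of the episode below 0.04 m), for 0.2 s.
2. the tin stands centred on the scale, released, while the three jars are still on the board (x of jar_blue_center in the frame of board between -0.115 and 0.115 m and y of jar_blue_center in the frame of board between -0.058 and 0.058 m and z of jar_blue_center in the frame of board between 0.066 and 0.078 m and angle between each of jar_blue_center, jar_red_center, jar_yellow_center's own z axis and vertical below 0.12 rad and x of jar_red_center in the frame of board between -0.115 and 0.115 m and y of jar_red_center in the frame of board between -0.058 and 0.058 m and z of jar_red_center in the frame of board between 0.066 and 0.078 m and x of jar_yellow_center in the frame of board between -0.115 and 0.115 m and y of jar_yellow_center in the frame of board between -0.058 and 0.058 m and z of jar_yellow_center in the frame of board between 0.066 and 0.078 m and horizontal distance between tin_center and scale below 0.015 m and z of tin_center in the frame of scale between 0.064 and 0.076 m and angle between tin_center's own z axis and vertical below 0.1 rad and contact force between the fingers and tin below 0.1 N), for 0.2 s.
At the end, for the whole second after the job is handed in: Each jar stands upright (within 0.1 rad) on the mat of its lid's colour, centred within 12 mm; the tin stands flat on the scale's platform, centred within 15 mm; all are released and at rest (horizontal distance between jar_blue_center and mat_blue below 0.012 m and z of jar_blue_center in the frame of mat_blue between 0.056 and 0.068 m and angle between each of jar_blue_center, jar_red_center, jar_yellow_center, tin_center's own z axis and vertical below 0.1 rad and linear speed of each of jar_blue, jar_red, jar_yellow, tin below 0.02 m/s and horizontal distance between jar_red_center and mat_red below 0.012 m and z of jar_red_center in the frame of mat_red between 0.056 and 0.068 m and horizontal distance between jar_yellow_center and mat_yellow below 0.012 m and z of jar_yellow_center in the frame of mat_yellow between 0.056 and 0.068 m and horizontal distance between tin_center and scale below 0.015 m and z of tin_center in the frame of scale between 0.064 and 0.076 m); the robot touches nothing.
It fails at once if a jar or the tin tips over (leans more than 0.6 rad) (angle between any of jar_blue_center, jar_red_center, jar_yellow_center, tin_center's own z axis and vertical above 0.6 rad).
It also fails if it takes over 144 s, if anything falls off the work surface, if the arm or the gripper's body presses on something with over 40 N, if the wrist force passes 120 N, or if a joint passes its speed limit or range.

## Robot

A 6-joint arm with a two-finger parallel gripper is mounted at the origin on the work surface. World frame = base frame: x ahead of the robot, y to its left, z up, the work surface at z = 0. Lengths are in mm, angles in rad, forces in N, time in s.
With the tool pointing down it reaches from about 350 to 775 mm from the base axis. Payload 7.3 kg.
Tool frame: the origin (TCP) lies at the very end of the fingers, on their centre line; the grasp point (between the pads) lies 19 mm behind it; x points along the fingers, z is the direction in which the jaws open and shut, and the axes are right-handed (so a half turn about x gives the same grasp; the last joint's range is limited). The gripper opens to 92 mm and grips with 3 to 60 N. Pads are 19 mm wide; open, the fingers measure 130 mm over their backs; the gripper's body (75 mm by 190 mm) begins 47 mm behind the grasp point.
Start: joints at [-1.273, 0.342, 1.524, -0, 1.275, -0.146], TCP at [225.446, -474.151, 226.741] pointing down, gripper open.
Joint ranges: [-2.53, 2.53], [-0.77, 2.02], [0.04, 2.7], [-1, 4.14], [0.28, 2.66], [-3.11, 3.11]. Speed limits (rad/s): [2.57, 2.57, 3.14, 3.14, 3.14, 3.14].

## Interface

Orientations are given as [roll, pitch, yaw] about the fixed x, y, z axes, in that order (R = Rz(yaw) Ry(pitch) Rx(roll)).
In Python, from plant import * gives the robot as it stands.
- The arm moves only by the shell command python3 -m creep 'ROWS'. ROWS is JSON, a list of rows, each an object of numbers: "tx", "ty", "tz": the shift along the tool's x, y, z in cm; "wx", "wy", "wz": the turn, a rotation vector about the tool's x, y, z in rad; "gripper": the closure, from -1 (fully open) to 1 (shut). A call has 1 to 8 rows; each row is the pose to reach, as a shift and turn from the pose commanded when the call began, along the tool's axes at that moment; what a row does not reach only later rows make up. A row lasts 1/12 s, in which the tool goes at most 41.7 mm and 7.16 degrees, less where a joint would pass 70% of its speed; a pose out of reach is approached as far as the arm can. A call with a gripper value outside its range is refused whole. The fingers move at their own pace and stop on an object; the grip force is fixed at half the most. Time passes only in rows, so rows that repeat a pose let the fingers close. It gives the time, the measured TCP pose, the force and the opening at its end, in the units of the state.
- get_obs(): the state, without advancing time (a new reading comes with each control period).
- capture(name): name is "scene" or "top"; returns a dict with "frame" (400x640x3 uint8, red, green, blue), "z_map" (400x640 float32, mm along the optical axis (not along the pixel's ray), 0 where there is no reading), "vertical_fov" (degrees; the focal length in pixels is half the picture's height over the tangent of half this angle, whatever the lens; pixels are square), "cx", "cy" (the principal point, pixels), "k1" (the pictures are not rectified: a ray, as slopes to the right and down, at radius r is drawn at 1 + k1 r^2 times it, then the intrinsics apply), "xyz" and "rotation" of the camera in the world. Camera axes: x right, y down, z forward; pixel columns grow to the right and rows downward; lengths in mm; the calibration is good to about 2 mm. A picture is of the moment at which its call begins.
- close_job(): hands the job in, once; it reports no verdict.
The state is a dict: "time": time; "joint_positions": joint angles; "dq": joint speeds; "tau": joint torques, N m; "tool_pos": TCP position; "tcp_rot": TCP orientation; "contact_force": force on the tool from outside, world axes, zero at the start; "moment": the same for the moment, N m; "grip_width": finger opening in mm.
Only numpy, scipy, OpenCV 4.12 (cv2) and the standard library are available. Lean on these libraries where they do the work, as an engineer would, in place of code of your own. Each camera call takes 0.05 s, during which the arm holds its last target.

## Working session

There is one attempt and no reset: what is moved stays moved. The work goes in short steps, Python scripts to look and compute and a shell command to move; the robot and the scene stay as the last step left them, time stands still between calls to the robot, and variables do not carry over. Pictures are saved under pics/ and viewed, and the job is handed in when it is done.

```bash
ls; mkdir -p pics; python3 - <<'E'
from plant import *
import cv2,pickle
o=get_obs();print(o)
for n in("scene","top"):
    c=capture(n);cv2.imwrite(f"pics/{n}0.png",c["frame"][:,:,::-1]);pickle.dump(c,open(f"{n}.pkl","wb"))
    print({k:v for k,v in c.items() if k not in("frame","z_map")})
E
```

```text
pics
{'time': 0.0, 'joint_positions': array([-1.27299396e+00,  3.42741023e-01,  1.52503919e+00,  1.37599610e-05,
        1.27538901e+00, -1.46037395e-01]), 'dq': array([-1.24688861e-03,  9.68541289e-04,  1.62109562e-05, -1.65890436e-03,
       -2.10931687e-03,  2.60511407e-04]), 'tau': array([-8.55246071e-04, -4.31249285e+01, -2.44217134e+01,  7.16789486e-02,
        5.60505164e-02, -1.33373201e-04]), 'tool_pos': array([ 225.32376972, -473.72925341,  226.02772652]), 'tcp_rot': array([2.98720977, 1.5692197 , 1.86024919]), 'contact_force': array([-0.83565123,  0.74911683,  0.35973754]), 'moment': array([ 0.00248531, -0.00652835, -0.0111393 ]), 'grip_width': 92.01526143338982}
{'vertical_fov': 45.75613833046852, 'cx': 327.20003350911776, 'cy': 200.5336806831603, 'k1': -0.11988846919084191, 'xyz': array([1055.22620832,  273.82209563,  804.96631914]), 'rotation': array([-2.51410813e+00, -6.96041499e-04,  2.11619176e+00])}
{'vertical_fov': 54.371952394372315, 'cx': 317.0127685835753, 'cy': 197.80445137480257, 'k1': -0.045777612537027564, 'xyz': array([461.13683835, -10.78612231, 940.02897182]), 'rotation': array([-2.99881521e+00, -2.97472831e-03, -1.57229094e+00])}
```

View pics/scene0.png

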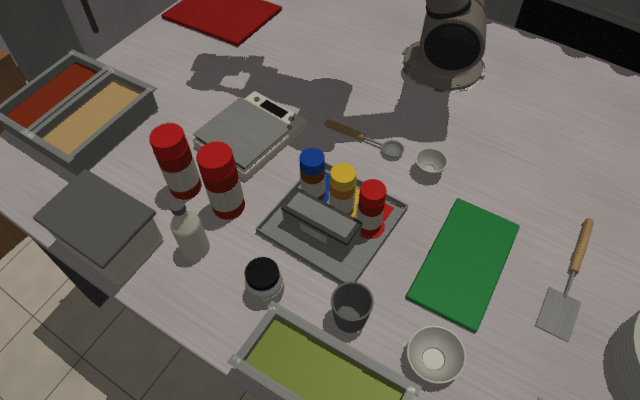

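View pics/top0.png

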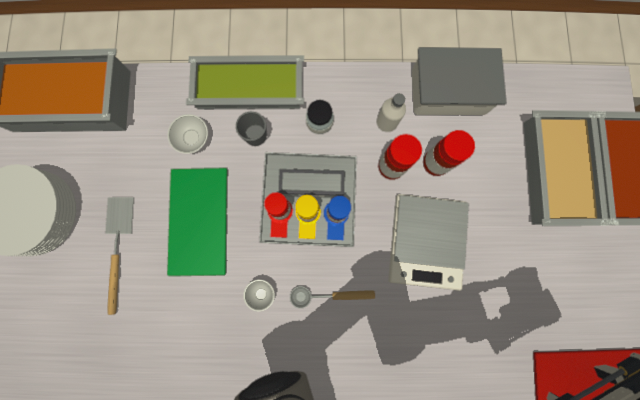

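Red-jar candidates (top view): the large ones at (403,152) and (457,147), and the small one in the tray at (277,207). The small one in the tray is the smallest, so it should be the one meant. I'll confirm it in a crop.

```bash
cat > h.py <<'E'
import numpy as np,cv2,pickle
from scipy.spatial.transform import Rotation as Ro
def load(n): return pickle.load(open(f"{n}.pkl","rb"))
def snap(n,tag):
    from plant import capture
    c=capture(n);cv2.imwrite(f"pics/{tag}.png",c["frame"][:,:,::-1]);pickle.dump(c,open(f"{n}.pkl","wb"));return c
def K(c):
    f=200/np.tan(np.radians(c["vertical_fov"])/2)
    return np.array([[f,0,c["cx"]],[0,f,c["cy"]],[0,0,1]])
def plane(c,uv,z):
    uv=np.array(uv,float).reshape(-1,1,2)
    p=cv2.undistortPoints(uv,K(c),np.array([c["k1"],0,0,0,0.]))[:,0]
    d=np.c_[p,np.ones(len(p))]@Ro.from_euler("xyz",c["rotation"]).as_matrix().T
    o=np.array(c["xyz"]);t=(z-o[2])/d[:,2:]
    return o+t*d
def proj(c,P):
    R=Ro.from_euler("xyz",c["rotation"]).as_matrix();q=(np.atleast_2d(P)-c["xyz"])@R
    return cv2.projectPoints(q,np.zeros(3),np.zeros(3),K(c),np.array([c["k1"],0,0,0,0.]))[0][:,0]
def depth(c,uv):
    u=np.round(uv).astype(int);return c["z_map"][u[1],u[0]]
def hsv(c): return cv2.cvtColor(c["frame"],cv2.COLOR_RGB2HSV)
RNG={"red":[((0,150,60),(8,255,255)),((172,150,60),(180,255,255))],"yellow":[((18,130,100),(32,255,255))],"blue":[((105,140,50),(125,255,255))],"green":[((55,120,40),(80,255,255))]}
def mask(c,col,roi=None):
    h=hsv(c);m=sum(cv2.inRange(h,a,b) for a,b in RNG[col])
    if roi is not None:
        k=np.zeros_like(m);x0,y0,x1,y1=roi;k[y0:y1,x0:x1]=1;m=m*k
    return m
E
python3 - <<'E'
from h import *
a=load("top")["frame"][135:300,155:480];b=load("scene")["frame"][135:260,235:420]
A=cv2.resize(a,None,fx=2.4,fy=2.4,interpolation=2)[:,:,::-1];cv2.imwrite("pics/c1.png",A)
cv2.imwrite("pics/c2.png",cv2.resize(b,None,fx=4,fy=4,interpolation=2)[:,:,::-1])
E
```

```text
(no output)
```

View pics/c1.png

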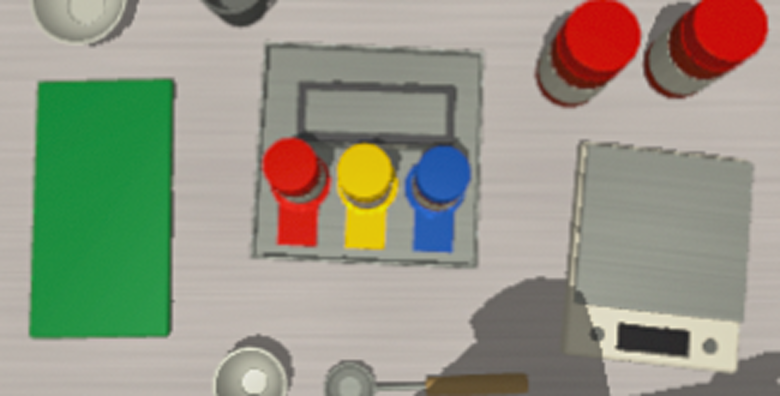

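View pics/c2.png

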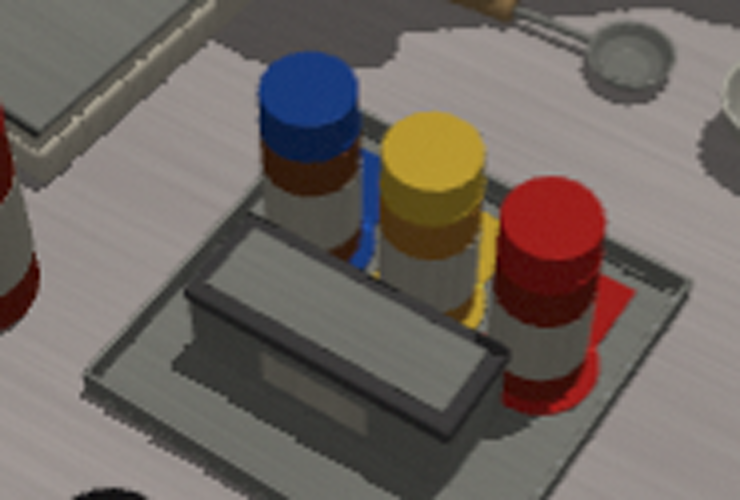

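The crops show the small jars in top view, left to right, as red (277,207), yellow (307,209) and blue (339,208). Each stands on a mat of its own colour. The other two reds are much bigger shakers, so the tray jar is the one meant. Next I'll measure everything.

```bash
python3 - <<'E'
from h import *
np.set_printoptions(precision=1,suppress=True)
c=load("top");s=load("scene")
def rect(c,m,z):
    cs=max(cv2.findContours(m,0,cv2.CHAIN_APPROX_NONE)[0],key=cv2.contourArea)
    P=plane(c,cs[:,0]+0.,z)[:,:2].astype(np.float32)
    return cv2.minAreaRect(P)
print("board",rect(c,mask(c,"green"),12)); print("board s",rect(s,mask(s,"green"),12))
for col in("red","yellow","blue"):
    # lid top by depth-band
    for n,cc in(("top",c),("scene",s)):
        roi=(255,185,362,245) if n=="top" else (290,145,400,240)
        m=mask(cc,col,roi)
        ys,xs=np.nonzero(m); uv=np.c_[xs,ys]+0.
        p=cv2.undistortPoints(uv.reshape(-1,1,2),K(cc),np.array([cc["k1"],0,0,0,0.]))[:,0]
        z=cc["z_map"][ys,xs][:,None]
        W=np.array(cc["xyz"])+(np.c_[p,np.ones(len(p))]*z)@Ro.from_euler("xyz",cc["rotation"]).as_matrix().T
        t=W[:,2]>121
        P=plane(cc,uv[t],125)[:,:2].astype(np.float32)
        print(col,n,"lid n",t.sum(),"z",np.median(W[t,2]),"mean",P.mean(0),"circ",cv2.minEnclosingCircle(P))
        if n=="top":
            t=W[:,2]<12; P=plane(cc,uv[t],5)[:,:2].astype(np.float32); 
            print("  mat px",t.sum(),W[t].mean(0),"x min",np.percentile(P[:,0],1), "tab", [ (P[(P[:,0]<P[:,0].min()+22)]).min(0),(P[(P[:,0]<P[:,0].min()+22)]).max(0)])
# depth world points for tin, scale, tray
def cloud(cc):
    v,u=np.mgrid[0:400,0:640]; uv=np.c_[u.ravel(),v.ravel()]+0.
    p=cv2.undistortPoints(uv.reshape(-1,1,2),K(cc),np.array([cc["k1"],0,0,0,0.]))[:,0]
    z=cc["z_map"].ravel()[:,None]
    return (np.array(cc["xyz"])+(np.c_[p,np.ones(len(p))]*z)@Ro.from_euler("xyz",cc["rotation"]).as_matrix().T).reshape(400,640,3)
for n,cc,rt,rs,ry in(("top",c,(270,160,352,205),(385,185,475,300),(255,148,362,250)),("scene",s,(270,180,370,260),(185,85,305,185),(250,140,415,290))):
    W=cloud(cc)
    for nm,r,lo,hi,z in(("tin",rt,53,66,60),("scale",rs,36,48,42),("tray",ry,11,22,18)):
        x0,y0,x1,y1=r;m=np.zeros((400,640),np.uint8);m[y0:y1,x0:x1]=((W[y0:y1,x0:x1,2]>lo)&(W[y0:y1,x0:x1,2]<hi))
        if nm=="tray":
            ys,xs=np.nonzero(m);P=plane(cc,np.c_[xs,ys],z)[:,:2].astype(np.float32);print(n,nm,len(P),cv2.minAreaRect(P))
        else:
            m=cv2.morphologyEx(m,cv2.MORPH_OPEN,np.ones((3,3)));print(n,nm,m.sum(),rect(cc,m,z),np.median(W[m>0][:,2]))
E
```

```text
board ((540.05322265625, 273.7316589355469), (254.7477569580078, 137.4154052734375), 0.9937991499900818)
board s ((544.4039306640625, 275.0908508300781), (260.10198974609375, 137.96701049804688), 1.0424638986587524)
red top lid n 399 z 124.705256985554 mean [566.6  73.9] circ ((548.4847412109375, 67.79945373535156), 42.62801742553711)
  mat px 340 [528.2  77.7   4.8] x min 501.82013 tab [array([500.9,  60.6], dtype=float32), array([522.4,  96.8], dtype=float32)]
red scene lid n 462 z 124.73037419771208 mean [570.4  76.4] circ ((575.2021484375, 87.05631256103516), 36.112876892089844)
yellow top lid n 405 z 124.62305016856135 mean [561.9   8.2] circ ((562.2725219726562, 7.9869489669799805), 24.18827247619629)
  mat px 356 [526.   10.2   4.6] x min 498.44833 tab [array([498.4,  -8.8], dtype=float32), array([520. ,  29.6], dtype=float32)]
yellow scene lid n 410 z 124.77372526642284 mean [564.   10.3] circ ((583.6300048828125, 29.749515533447266), 52.35129928588867)
blue top lid n 392 z 124.62686096544678 mean [559.2 -60.5] circ ((536.9049682617188, -60.945167541503906), 45.8055305480957)
[... 327 characters left out ...]
765625, 57.877227783203125), 88.23783874511719) 59.80962616535646
top scale 4702 ((511.76788330078125, -277.7744445800781), (163.85366821289062, 155.65646362304688), 83.4496841430664) 41.61448258980556
top tray 593 ((593.175537109375, 7.3216705322265625), (221.417236328125, 220.06185913085938), 87.2998046875)
scene tin 2243 ((628.6061401367188, 1.6478805541992188), (152.80091857910156, 60.31071472167969), 88.18287658691406) 59.91013475991133
scene scale 3406 ((513.830322265625, -277.6071472167969), (165.67332458496094, 157.3345489501953), 83.40975189208984) 41.627770099446764
scene tray 1360 ((578.0701904296875, -12.81732177734375), (368.7926025390625, 336.5602722167969), 31.138141632080078)
```

```bash
cat >> h.py <<'E'
def to(x,y,z,yaw=None,ref=None):
    """print shift (cm, tool axes) & rotvec from present pose to TCP x,y,z, tool down, jaw axis at yaw deg (mod 180)"""
    from plant import get_obs
    o=get_obs();R=Ro.from_euler("xyz",o["tcp_rot"]);p=np.array(o["tool_pos"])
    sh=R.inv().apply(np.array([x,y,z])-p)/10
    rv=np.zeros(3)
    if yaw is not None:
        best=None
        for k in(0,180):
            a=np.radians(yaw+k);X=np.array([0,0,-1.]);Z=np.array([np.cos(a),np.sin(a),0]);Y=np.cross(Z,X)
            r=(R.inv()*Ro.from_matrix(np.c_[X,Y,Z])).as_rotvec()
            if best is None or np.linalg.norm(r)<np.linalg.norm(best): best=r
        rv=best
    print("t=%.2f pos"%o["time"],np.round(p,1),"grip %.1f"%o["grip_width"],"F",np.round(o["contact_force"],1),"j6 %.2f"%o["joint_positions"][5])
    Zw=R.as_matrix()[:,2];print("jaw yaw %.1f"%np.degrees(np.arctan2(Zw[1],Zw[0])),"tool axes y",np.round(R.as_matrix()[:,1],2),"z",np.round(Zw,2))
    print("shift cm",np.round(sh,2),"turn",np.round(rv,3))
E
python3 - <<'E'
from h import *
to(569,75.5,160,-2.5)
to(569,75.5,226,-2.5)
c=load("top")
# shaker positions: lid & base by depth cloud
v,u=np.mgrid[120:185,375:480];uv=np.c_[u.ravel(),v.ravel()]+0.
p=cv2.undistortPoints(uv.reshape(-1,1,2),K(c),np.array([c["k1"],0,0,0,0.]))[:,0]
W=np.array(c["xyz"])+(np.c_[p,np.ones(len(p))]*c["z_map"][120:185,375:480].reshape(-1,1))@Ro.from_euler("xyz",c["rotation"]).as_matrix().T
t=W[:,2]>130;print(W[t].min(0),W[t].max(0))
E
```

```text
t=0.10 pos [ 225.3 -473.8  226.1] grip 91.8 F [0.3 0.1 0.3] j6 -0.15
jaw yaw -64.6 tool axes y [0.9  0.43 0.  ] z [ 0.43 -0.9  -0.  ]
shift cm [  6.67  54.62 -34.85] turn [-1.083e+00 -1.000e-03 -1.000e-03]
t=0.10 pos [ 225.3 -473.8  226.1] grip 91.8 F [0.3 0.1 0.3] j6 -0.15
jaw yaw -64.6 tool axes y [0.9  0.43 0.  ] z [ 0.43 -0.9  -0.  ]
shift cm [  0.07  54.62 -34.85] turn [-1.083e+00 -1.000e-03 -1.000e-03]
[ 461.13683835 -340.6879649   130.38002931] [715.83129443 -10.78612231 940.02897182]
```

```bash
python3 -m creep '[{"ty":3,"tz":-2,"wx":-0.06,"gripper":-1},{"ty":7,"tz":-4.5,"wx":-0.14,"gripper":-1},{"ty":10.4,"tz":-6.6,"wx":-0.22,"gripper":-1},{"ty":13.8,"tz":-8.8,"wx":-0.3,"gripper":-1},{"ty":17.2,"tz":-11,"wx":-0.36,"gripper":-1},{"ty":20.6,"tz":-13.1,"wx":-0.42,"gripper":-1},{"ty":24,"tz":-15.3,"wx":-0.48,"gripper":-1},{"ty":27.3,"tz":-17.4,"wx":-0.54,"gripper":-1}]'; python3 -c "
from h import *
to(569,75.5,226,-2.5)"
```

```text
t=0.10 pos [ 225.3 -473.8  226.1] grip 91.8 F [0.3 0.1 0.3] j6 -0.15
jaw yaw -64.6 tool axes y [0.9  0.43 0.  ] z [ 0.43 -0.9  -0.  ]
shift cm [  0.07  54.62 -34.85] turn [-1.083e+00 -1.000e-03 -1.000e-03]validation failed for argument at $[0]...
```

```bash
python3 -m creep '[{"tx":0,"ty":3,"tz":-2,"wx":-0.06,"wy":0,"wz":0,"gripper":-1},{"tx":0,"ty":7,"tz":-4.5,"wx":-0.14,"wy":0,"wz":0,"gripper":-1},{"tx":0,"ty":10.4,"tz":-6.6,"wx":-0.22,"wy":0,"wz":0,"gripper":-1},{"tx":0,"ty":13.8,"tz":-8.8,"wx":-0.3,"wy":0,"wz":0,"gripper":-1},{"tx":0,"ty":17.2,"tz":-11,"wx":-0.36,"wy":0,"wz":0,"gripper":-1},{"tx":0,"ty":20.6,"tz":-13.1,"wx":-0.42,"wy":0,"wz":0,"gripper":-1},{"tx":0,"ty":24,"tz":-15.3,"wx":-0.48,"wy":0,"wz":0,"gripper":-1},{"tx":0,"ty":27.3,"tz":-17.4,"wx":-0.54,"wy":0,"wz":0,"gripper":-1}]'; python3 -c "
from h import *
to(569,75.5,226,-2.5)"
```

```text
time: 0.77
tool_pos: [397.8, -197.7, 226.6]
tcp_rot: [3.041, 1.571, 2.457]
contact_force: [1.0, -0.5, 0.9]
grip_width: 91.5
t=0.77 pos [ 397.8 -197.7  226.6] grip 91.5 F [ 1.  -0.5  0.9] j6 -0.05
jaw yaw -33.5 tool axes y [0.55 0.83 0.  ] z [ 0.83 -0.55 -0.  ]
shift cm [ 0.06 32.23 -0.78] turn [-0.54 -0.   -0.  ]
```

```bash
python3 -m creep '[{"tx":0,"ty":4,"tz":-0.1,"wx":-0.07,"wy":0,"wz":0,"gripper":-1},{"tx":0,"ty":8,"tz":-0.2,"wx":-0.14,"wy":0,"wz":0,"gripper":-1},{"tx":0,"ty":12,"tz":-0.3,"wx":-0.22,"wy":0,"wz":0,"gripper":-1},{"tx":0,"ty":16.1,"tz":-0.4,"wx":-0.3,"wy":0,"wz":0,"gripper":-1},{"tx":0,"ty":20.2,"tz":-0.5,"wx":-0.36,"wy":0,"wz":0,"gripper":-1},{"tx":0,"ty":24.3,"tz":-0.6,"wx":-0.42,"wy":0,"wz":0,"gripper":-1},{"tx":0,"ty":28.3,"tz":-0.7,"wx":-0.48,"wy":0,"wz":0,"gripper":-1},{"tx":0,"ty":32.2,"tz":-0.8,"wx":-0.54,"wy":0,"wz":0,"gripper":-1}]'; python3 -c "
from h import *
to(569,75.5,92,-2.5)"
```

```text
time: 1.43
tool_pos: [569.5, 74.9, 226.3]
tcp_rot: [-2.963, 1.57, -3.007]
contact_force: [0.6, -1.1, 0.7]
grip_width: 92.0
t=1.43 pos [569.5  74.9 226.3] grip 92.0 F [ 0.6 -1.1  0.7] j6 0.04
jaw yaw -2.5 tool axes y [ 0.04  1.   -0.  ] z [ 1.   -0.04 -0.  ]
shift cm [13.43  0.06 -0.04] turn [ 0.    -0.001  0.   ]
```

```bash
python3 -m creep '[{"tx":2.5,"ty":0,"tz":0,"wx":0,"wy":0,"wz":0,"gripper":-1},{"tx":5.5,"ty":0,"tz":0,"wx":0,"wy":0,"wz":0,"gripper":-1},{"tx":8.5,"ty":0,"tz":0,"wx":0,"wy":0,"wz":0,"gripper":-1},{"tx":11,"ty":0,"tz":0,"wx":0,"wy":0,"wz":0,"gripper":-1},{"tx":12.6,"ty":0,"tz":-0.1,"wx":0,"wy":0,"wz":0,"gripper":-1},{"tx":13.4,"ty":0,"tz":-0.1,"wx":0,"wy":0,"wz":0,"gripper":-1},{"tx":13.4,"ty":0,"tz":-0.1,"wx":0,"wy":0,"wz":0,"gripper":-1},{"tx":13.4,"ty":0,"tz":-0.1,"wx":0,"wy":0,"wz":0,"gripper":0}]'
python3 -m creep '[{"tx":0,"ty":0,"tz":0,"wx":0,"wy":0,"wz":0,"gripper":0.3},{"tx":0,"ty":0,"tz":0,"wx":0,"wy":0,"wz":0,"gripper":0.6},{"tx":0,"ty":0,"tz":0,"wx":0,"wy":0,"wz":0,"gripper":1},{"tx":0,"ty":0,"tz":0,"wx":0,"wy":0,"wz":0,"gripper":1},{"tx":0,"ty":0,"tz":0,"wx":0,"wy":0,"wz":0,"gripper":1},{"tx":0,"ty":0,"tz":0,"wx":0,"wy":0,"wz":0,"gripper":1}]'
```

```text
time: 2.1
tool_pos: [568.2, 72.8, 93.0]
tcp_rot: [-0.559, 1.571, -0.606]
contact_force: [-0.7, 0.8, 0.3]
grip_width: 88.7
time: 2.6
tool_pos: [568.0, 72.8, 93.0]
tcp_rot: [-0.134, 1.57, -0.181]
contact_force: [-0.1, 0.1, 0.7]
grip_width: 49.7
```

```bash
python3 -m creep '[{"tx":-1,"ty":0,"tz":0,"wx":0,"wy":0,"wz":0,"gripper":1},{"tx":-3,"ty":0,"tz":0,"wx":0,"wy":0,"wz":0,"gripper":1},{"tx":-6,"ty":0,"tz":0,"wx":0,"wy":0,"wz":0,"gripper":1},{"tx":-8,"ty":0.5,"tz":0,"wx":0,"wy":0,"wz":0,"gripper":1},{"tx":-8,"ty":2.5,"tz":0.5,"wx":0,"wy":0,"wz":0,"gripper":1},{"tx":-8,"ty":5,"tz":1.5,"wx":0,"wy":0,"wz":0,"gripper":1},{"tx":-8,"ty":6.5,"tz":2,"wx":0,"wy":0,"wz":0,"gripper":1},{"tx":-8,"ty":7,"tz":2.2,"wx":0,"wy":0,"wz":0,"gripper":1}]'; python3 -c "
from h import *
to(637,276,100.3)"
```

```text
time: 3.27
tool_pos: [593.5, 143.9, 173.1]
tcp_rot: [1.138, 1.57, 1.093]
contact_force: [0.8, -1.0, -3.3]
grip_width: 49.1
t=3.27 pos [593.5 143.9 173.1] grip 49.1 F [ 0.8 -1.  -3.3] j6 0.16
jaw yaw -2.6 tool axes y [0.05 1.   0.  ] z [ 1.   -0.05  0.  ]
shift cm [ 7.29 13.39  3.74] turn [0. 0. 0.]
```

```bash
python3 -c "
from h import *
snap('scene','s1')"
```

```text
(no output)
```

View pics/s1.png

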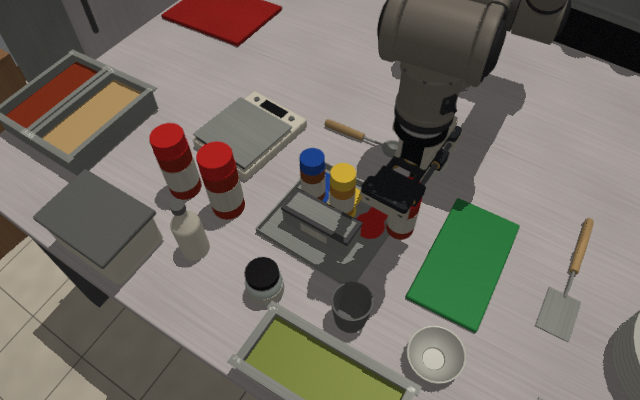

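The red jar is held upright at about (403,205), and the others are undisturbed. I'll carry it to the board.

```bash
python3 -m creep '[{"tx":0,"ty":1.5,"tz":0.4,"wx":0,"wy":0,"wz":0,"gripper":1},{"tx":0,"ty":4.5,"tz":1.2,"wx":0,"wy":0,"wz":0,"gripper":1},{"tx":0,"ty":7.5,"tz":2,"wx":0,"wy":0,"wz":0,"gripper":1},{"tx":0,"ty":10.5,"tz":2.8,"wx":0,"wy":0,"wz":0,"gripper":1},{"tx":0,"ty":12.6,"tz":3.5,"wx":0,"wy":0,"wz":0,"gripper":1},{"tx":0,"ty":13.4,"tz":3.7,"wx":0,"wy":0,"wz":0,"gripper":1},{"tx":1,"ty":13.4,"tz":3.7,"wx":0,"wy":0,"wz":0,"gripper":1},{"tx":2.5,"ty":13.4,"tz":3.7,"wx":0,"wy":0,"wz":0,"gripper":1}]'
python3 -m creep '[{"tx":2,"ty":0,"tz":0,"wx":0,"wy":0,"wz":0,"gripper":1},{"tx":3.3,"ty":0,"tz":0,"wx":0,"wy":0,"wz":0,"gripper":1},{"tx":4,"ty":0,"tz":0,"wx":0,"wy":0,"wz":0,"gripper":1},{"tx":4.3,"ty":0,"tz":0,"wx":0,"wy":0,"wz":0,"gripper":1},{"tx":4.3,"ty":0,"tz":0,"wx":0,"wy":0,"wz":0,"gripper":1}]'; python3 -c "
from h import *
to(637,276,100.3)"
```

```text
time: 3.98
tool_pos: [637.0, 272.9, 148.3]
tcp_rot: [-0.123, 1.569, -0.17]
contact_force: [0.2, -0.2, -3.1]
grip_width: 48.5
time: 4.4
tool_pos: [636.2, 272.4, 104.1]
tcp_rot: [-2.515, 1.569, -2.563]
contact_force: [0.4, 0.8, -2.9]
grip_width: 48.6
t=4.40 pos [636.2 272.4 104.1] grip 48.6 F [ 0.4  0.8 -2.9] j6 0.34
jaw yaw -2.8 tool axes y [ 0.05  1.   -0.  ] z [ 1.   -0.05 -0.  ]
shift cm [0.38 0.36 0.06] turn [0. 0. 0.]
```

```bash
python3 -m creep '[{"tx":0.2,"ty":0.2,"tz":0,"wx":0,"wy":0,"wz":0,"gripper":1},{"tx":0.35,"ty":0.3,"tz":0,"wx":0,"wy":0,"wz":0,"gripper":1},{"tx":0.38,"ty":0.3,"tz":0,"wx":0,"wy":0,"wz":0,"gripper":1},{"tx":0.4,"ty":0.3,"tz":0,"wx":0,"wy":0,"wz":0,"gripper":1},{"tx":0.4,"ty":0.3,"tz":0,"wx":0,"wy":0,"wz":0,"gripper":1}]'; python3 -c "
from h import *
to(637,276,100.3)"
```

```text
time: 4.82
tool_pos: [636.8, 276.9, 101.0]
tcp_rot: [0.089, 1.57, 0.042]
contact_force: [0.5, 0.3, -3.0]
grip_width: 48.4
t=4.82 pos [636.8 276.9 101. ] grip 48.4 F [ 0.5  0.3 -3. ] j6 0.35
jaw yaw -2.7 tool axes y [0.05 1.   0.  ] z [ 1.   -0.05  0.  ]
shift cm [ 0.07 -0.09  0.03] turn [0. 0. 0.]
```

```bash
python3 -m creep '[{"tx":0.05,"ty":0,"tz":0,"wx":0,"wy":0,"wz":0,"gripper":1},{"tx":0.1,"ty":0,"tz":0,"wx":0,"wy":0,"wz":0,"gripper":1},{"tx":0.1,"ty":0,"tz":0,"wx":0,"wy":0,"wz":0,"gripper":1}]'
```

```text
time: 5.07
tool_pos: [636.7, 276.9, 100.0]
tcp_rot: [0.237, 1.57, 0.19]
contact_force: [-1.0, -0.0, -1.2]
grip_width: 48.8
```

Contact is starting, since the load has dropped from -3.0 to -1.2 N. I'll release and rise.

```bash
python3 -m creep '[{"tx":0.02,"ty":0,"tz":0,"wx":0,"wy":0,"wz":0,"gripper":0.2},{"tx":0.02,"ty":0,"tz":0,"wx":0,"wy":0,"wz":0,"gripper":-0.2},{"tx":0,"ty":0,"tz":0,"wx":0,"wy":0,"wz":0,"gripper":-0.4},{"tx":0,"ty":0,"tz":0,"wx":0,"wy":0,"wz":0,"gripper":-0.5},{"tx":-0.5,"ty":0,"tz":0,"wx":0,"wy":0,"wz":0,"gripper":-0.5},{"tx":-3,"ty":0,"tz":0,"wx":0,"wy":0,"wz":0,"gripper":-0.6},{"tx":-6,"ty":0,"tz":0,"wx":0,"wy":0,"wz":0,"gripper":-1},{"tx":-9,"ty":0,"tz":0,"wx":0,"wy":0,"wz":0,"gripper":-1}]'; python3 -c "
from h import *
to(563,9.2,190,-2.5)"
```

```text
time: 5.73
tool_pos: [636.3, 276.6, 190.5]
tcp_rot: [-2.718, 1.569, -2.765]
contact_force: [0.2, 1.3, 0.4]
grip_width: 82.6
t=5.73 pos [636.3 276.6 190.5] grip 82.6 F [0.2 1.3 0.4] j6 0.35
jaw yaw -2.7 tool axes y [ 0.05  1.   -0.  ] z [ 1.   -0.05 -0.  ]
shift cm [  0.07 -27.06  -6.06] turn [-0.003 -0.001  0.001]
```

```bash
python3 -m creep '[{"tx":-0.3,"ty":-2.5,"tz":-0.6,"wx":0,"wy":0,"wz":0,"gripper":-1},{"tx":0,"ty":-6.5,"tz":-1.5,"wx":0,"wy":0,"wz":0,"gripper":-1},{"tx":0,"ty":-10.5,"tz":-2.4,"wx":0,"wy":0,"wz":0,"gripper":-1},{"tx":0,"ty":-14.5,"tz":-3.3,"wx":0,"wy":0,"wz":0,"gripper":-1},{"tx":0,"ty":-18.5,"tz":-4.2,"wx":0,"wy":0,"wz":0,"gripper":-1},{"tx":0,"ty":-22.5,"tz":-5.1,"wx":0,"wy":0,"wz":0,"gripper":-1},{"tx":0,"ty":-25.5,"tz":-5.8,"wx":0,"wy":0,"wz":0,"gripper":-1},{"tx":0,"ty":-27,"tz":-6.1,"wx":0,"wy":0,"wz":0,"gripper":-1}]'
python3 -m creep '[{"tx":0,"ty":0,"tz":0,"wx":0,"wy":0,"wz":0,"gripper":-1},{"tx":0,"ty":0,"tz":0,"wx":0,"wy":0,"wz":0,"gripper":-1}]';python3 -c "
from h import *
to(563,9.2,92,-2.5)
snap('top','t1')"
```

```text
time: 6.4
tool_pos: [562.0, 6.4, 190.5]
tcp_rot: [-1.124, 1.569, -1.174]
contact_force: [1.3, 0.3, -0.5]
grip_width: 92.1
time: 6.57
tool_pos: [563.2, 9.4, 190.3]
tcp_rot: [0.17, 1.57, 0.121]
contact_force: [0.5, -0.3, 0.3]
grip_width: 92.0
t=6.57 pos [563.2   9.4 190.3] grip 92.0 F [ 0.5 -0.3  0.3] j6 -0.07
jaw yaw -2.8 tool axes y [0.05 1.   0.  ] z [ 1.   -0.05  0.  ]
shift cm [ 9.83 -0.02 -0.04] turn [-0.005  0.001 -0.   ]
```

View pics/t1.png

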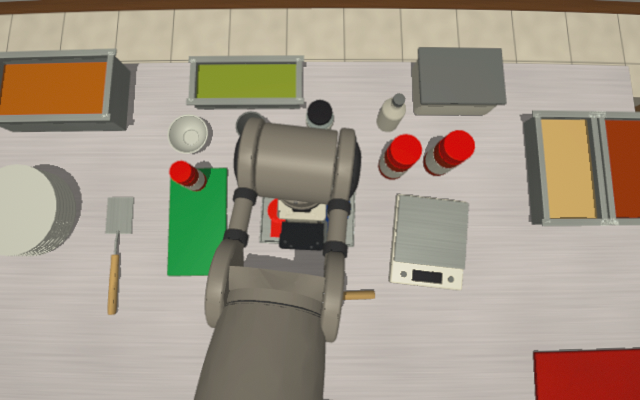

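The red jar stands on the board (lid at (184,174)), and the arm is over the yellow jar. I'll grip that next.

```bash
python3 -m creep '[{"tx":2.5,"ty":0,"tz":0,"wx":0,"wy":0,"wz":0,"gripper":-1},{"tx":5.5,"ty":0,"tz":0,"wx":0,"wy":0,"wz":0,"gripper":-1},{"tx":8,"ty":0,"tz":0,"wx":0,"wy":0,"wz":0,"gripper":-1},{"tx":9.3,"ty":0,"tz":0,"wx":0,"wy":0,"wz":0,"gripper":-1},{"tx":9.8,"ty":0,"tz":0,"wx":0,"wy":0,"wz":0,"gripper":-1},{"tx":9.8,"ty":0,"tz":0,"wx":0,"wy":0,"wz":0,"gripper":-0.3},{"tx":9.8,"ty":0,"tz":0,"wx":0,"wy":0,"wz":0,"gripper":0},{"tx":9.8,"ty":0,"tz":0,"wx":0,"wy":0,"wz":0,"gripper":0.3}]'
python3 -m creep '[{"tx":0,"ty":0,"tz":0,"wx":0,"wy":0,"wz":0,"gripper":0.6},{"tx":0,"ty":0,"tz":0,"wx":0,"wy":0,"wz":0,"gripper":1},{"tx":0,"ty":0,"tz":0,"wx":0,"wy":0,"wz":0,"gripper":1},{"tx":0,"ty":0,"tz":0,"wx":0,"wy":0,"wz":0,"gripper":1},{"tx":0,"ty":0,"tz":0,"wx":0,"wy":0,"wz":0,"gripper":1}]'
python3 -c "
from h import *
to(542.2,274.4,230)"
```

```text
time: 7.28
tool_pos: [564.1, 10.3, 93.0]
tcp_rot: [-0.081, 1.568, -0.127]
contact_force: [0.6, 0.2, 0.5]
grip_width: 76.2
time: 7.7
tool_pos: [563.0, 9.9, 92.1]
tcp_rot: [-0.393, 1.571, -0.44]
contact_force: [-1.6, 0.6, 2.6]
grip_width: 48.6
t=7.70 pos [563.    9.9  92.1] grip 48.6 F [-1.6  0.6  2.6] j6 -0.07
jaw yaw -2.7 tool axes y [ 0.05  1.   -0.  ] z [ 1.   -0.05  0.  ]
shift cm [-13.79  26.32  -3.32] turn [0. 0. 0.]
```

```bash
python3 -m creep '[{"tx":-1,"ty":0,"tz":0,"wx":0,"wy":0,"wz":0,"gripper":1},{"tx":-3,"ty":0,"tz":0,"wx":0,"wy":0,"wz":0,"gripper":1},{"tx":-6,"ty":0,"tz":0,"wx":0,"wy":0,"wz":0,"gripper":1},{"tx":-8,"ty":0.5,"tz":0,"wx":0,"wy":0,"wz":0,"gripper":1},{"tx":-8,"ty":2.5,"tz":-0.3,"wx":0,"wy":0,"wz":0,"gripper":1},{"tx":-8,"ty":5.5,"tz":-0.7,"wx":0,"wy":0,"wz":0,"gripper":1},{"tx":-8,"ty":9,"tz":-1.2,"wx":0,"wy":0,"wz":0,"gripper":1},{"tx":-8,"ty":12.5,"tz":-1.6,"wx":0,"wy":0,"wz":0,"gripper":1}]'
python3 -m creep '[{"tx":0,"ty":3.5,"tz":-0.4,"wx":0,"wy":0,"wz":0,"gripper":1},{"tx":0,"ty":7,"tz":-0.9,"wx":0,"wy":0,"wz":0,"gripper":1},{"tx":0,"ty":10,"tz":-1.2,"wx":0,"wy":0,"wz":0,"gripper":1},{"tx":0,"ty":12.5,"tz":-1.5,"wx":0,"wy":0,"wz":0,"gripper":1},{"tx":0,"ty":13.8,"tz":-1.7,"wx":0,"wy":0,"wz":0,"gripper":1},{"tx":1,"ty":13.8,"tz":-1.7,"wx":0,"wy":0,"wz":0,"gripper":1},{"tx":3,"ty":13.8,"tz":-1.7,"wx":0,"wy":0,"wz":0,"gripper":1},{"tx":4.5,"ty":13.8,"tz":-1.7,"wx":0,"wy":0,"wz":0,"gripper":1}]'
python3 -m creep '[{"tx":0.8,"ty":0,"tz":0,"wx":0,"wy":0,"wz":0,"gripper":1},{"tx":1.5,"ty":0,"tz":0,"wx":0,"wy":0,"wz":0,"gripper":1},{"tx":1.8,"ty":0,"tz":0,"wx":0,"wy":0,"wz":0,"gripper":1},{"tx":1.8,"ty":0,"tz":0,"wx":0,"wy":0,"wz":0,"gripper":1},{"tx":1.8,"ty":0,"tz":0,"wx":0,"wy":0,"wz":0,"gripper":1}]'
python3 -c "
from h import *
to(542.2,274.4,100)"
```

```text
time: 8.37
tool_pos: [552.5, 136.4, 172.2]
tcp_rot: [-2.783, 1.571, -2.831]
contact_force: [1.0, 0.1, -3.0]
grip_width: 49.4
time: 9.03
tool_pos: [542.2, 273.2, 125.5]
tcp_rot: [-2.037, 1.57, -2.084]
contact_force: [-0.0, 0.5, -2.6]
grip_width: 48.6
time: 9.45
tool_pos: [542.9, 274.0, 109.3]
tcp_rot: [0.271, 1.57, 0.223]
contact_force: [-0.2, 0.3, -2.6]
grip_width: 48.6
t=9.45 pos [542.9 274.  109.3] grip 48.6 F [-0.2  0.3 -2.6] j6 0.39
jaw yaw -2.7 tool axes y [0.05 1.   0.  ] z [ 1.   -0.05  0.  ]
shift cm [ 0.93  0.04 -0.08] turn [0. 0. 0.]
```

```bash
python3 -m creep '[{"tx":0.4,"ty":0,"tz":0,"wx":0,"wy":0,"wz":0,"gripper":1},{"tx":0.7,"ty":0,"tz":0,"wx":0,"wy":0,"wz":0,"gripper":1},{"tx":0.85,"ty":0,"tz":0,"wx":0,"wy":0,"wz":0,"gripper":1},{"tx":0.9,"ty":0,"tz":0,"wx":0,"wy":0,"wz":0,"gripper":1},{"tx":0.9,"ty":0,"tz":0,"wx":0,"wy":0,"wz":0,"gripper":1}]'
```

```text
time: 9.87
tool_pos: [542.3, 274.2, 99.5]
tcp_rot: [-2.418, 1.57, -2.465]
contact_force: [0.8, 0.5, -3.0]
grip_width: 48.7
```

```bash
python3 -m creep '[{"tx":0.05,"ty":0,"tz":0,"wx":0,"wy":0,"wz":0,"gripper":1},{"tx":0.1,"ty":0,"tz":0,"wx":0,"wy":0,"wz":0,"gripper":1},{"tx":0.1,"ty":0,"tz":0,"wx":0,"wy":0,"wz":0,"gripper":1}]'
```

```text
time: 10.12
tool_pos: [542.5, 274.3, 99.1]
tcp_rot: [0.332, 1.57, 0.285]
contact_force: [-0.8, -0.6, 0.0]
grip_width: 48.9
```

```bash
python3 -m creep '[{"tx":0,"ty":0,"tz":0,"wx":0,"wy":0,"wz":0,"gripper":0.2},{"tx":0,"ty":0,"tz":0,"wx":0,"wy":0,"wz":0,"gripper":-0.2},{"tx":0,"ty":0,"tz":0,"wx":0,"wy":0,"wz":0,"gripper":-0.4},{"tx":0,"ty":0,"tz":0,"wx":0,"wy":0,"wz":0,"gripper":-0.5},{"tx":-0.5,"ty":0,"tz":0,"wx":0,"wy":0,"wz":0,"gripper":-0.5},{"tx":-3,"ty":0,"tz":0,"wx":0,"wy":0,"wz":0,"gripper":-0.5},{"tx":-6,"ty":0,"tz":0,"wx":0,"wy":0,"wz":0,"gripper":-0.8},{"tx":-9.3,"ty":0,"tz":0,"wx":0,"wy":0,"wz":0,"gripper":-1}]'; python3 -c "
from h import *
to(560.8,-59.7,192,-2.5)"
```

```text
time: 10.78
tool_pos: [541.8, 273.9, 192.1]
tcp_rot: [-2.694, 1.568, -2.742]
contact_force: [-0.4, 0.2, 0.7]
grip_width: 77.5
t=10.78 pos [541.8 273.9 192.1] grip 77.5 F [-0.4  0.2  0.7] j6 0.39
jaw yaw -2.7 tool axes y [ 0.05  1.   -0.  ] z [ 1.   -0.05 -0.  ]
shift cm [  0.04 -33.24   3.47] turn [-0.003 -0.002  0.001]
```

```bash
python3 -m creep '[{"tx":0,"ty":-2.5,"tz":0.3,"wx":0,"wy":0,"wz":0,"gripper":-1},{"tx":0,"ty":-6.5,"tz":0.7,"wx":0,"wy":0,"wz":0,"gripper":-1},{"tx":0,"ty":-10.5,"tz":1.1,"wx":0,"wy":0,"wz":0,"gripper":-1},{"tx":0,"ty":-14.5,"tz":1.5,"wx":0,"wy":0,"wz":0,"gripper":-1},{"tx":0,"ty":-18.5,"tz":1.9,"wx":0,"wy":0,"wz":0,"gripper":-1},{"tx":0,"ty":-22.5,"tz":2.3,"wx":0,"wy":0,"wz":0,"gripper":-1},{"tx":0,"ty":-26.5,"tz":2.8,"wx":0,"wy":0,"wz":0,"gripper":-1},{"tx":0,"ty":-30,"tz":3.1,"wx":0,"wy":0,"wz":0,"gripper":-1}]'
python3 -m creep '[{"tx":0,"ty":-2.4,"tz":0.2,"wx":0,"wy":0,"wz":0,"gripper":-1},{"tx":0,"ty":-3.2,"tz":0.3,"wx":0,"wy":0,"wz":0,"gripper":-1},{"tx":0,"ty":-3.2,"tz":0.3,"wx":0,"wy":0,"wz":0,"gripper":-1},{"tx":0,"ty":-3.2,"tz":0.3,"wx":0,"wy":0,"wz":0,"gripper":-1}]'
python3 -c "
from h import *
to(560.8,-59.7,92,-2.5)"
```

```text
time: 11.45
tool_pos: [559.4, -29.5, 192.4]
tcp_rot: [-0.446, 1.569, -0.493]
contact_force: [0.4, 0.1, -0.2]
grip_width: 91.7
time: 11.78
tool_pos: [560.7, -58.5, 191.8]
tcp_rot: [1.498, 1.57, 1.45]
contact_force: [-0.8, 0.1, -0.2]
grip_width: 91.8
t=11.78 pos [560.7 -58.5 191.8] grip 91.8 F [-0.8  0.1 -0.2] j6 -0.19
jaw yaw -2.7 tool axes y [0.05 1.   0.  ] z [ 1.   -0.05  0.  ]
shift cm [ 9.98 -0.13  0.01] turn [-0.004  0.    -0.001]
```

```bash
python3 -m creep '[{"tx":2.5,"ty":-0.1,"tz":0,"wx":0,"wy":0,"wz":0,"gripper":-1},{"tx":5.5,"ty":-0.1,"tz":0,"wx":0,"wy":0,"wz":0,"gripper":-1},{"tx":8,"ty":-0.1,"tz":0,"wx":0,"wy":0,"wz":0,"gripper":-1},{"tx":9.4,"ty":-0.1,"tz":0,"wx":0,"wy":0,"wz":0,"gripper":-1},{"tx":9.9,"ty":-0.1,"tz":0,"wx":0,"wy":0,"wz":0,"gripper":-1},{"tx":9.9,"ty":-0.1,"tz":0,"wx":0,"wy":0,"wz":0,"gripper":-0.3},{"tx":9.9,"ty":-0.1,"tz":0,"wx":0,"wy":0,"wz":0,"gripper":0},{"tx":9.9,"ty":-0.1,"tz":0,"wx":0,"wy":0,"wz":0,"gripper":0.3}]'
python3 -m creep '[{"tx":0,"ty":0,"tz":0,"wx":0,"wy":0,"wz":0,"gripper":0.6},{"tx":0,"ty":0,"tz":0,"wx":0,"wy":0,"wz":0,"gripper":1},{"tx":0,"ty":0,"tz":0,"wx":0,"wy":0,"wz":0,"gripper":1},{"tx":0,"ty":0,"tz":0,"wx":0,"wy":0,"wz":0,"gripper":1},{"tx":0,"ty":0,"tz":0,"wx":0,"wy":0,"wz":0,"gripper":1}]'
python3 -m creep '[{"tx":-1,"ty":0,"tz":0,"wx":0,"wy":0,"wz":0,"gripper":1},{"tx":-3,"ty":0,"tz":0,"wx":0,"wy":0,"wz":0,"gripper":1},{"tx":-6,"ty":0,"tz":0,"wx":0,"wy":0,"wz":0,"gripper":1},{"tx":-8,"ty":0,"tz":0,"wx":0,"wy":0,"wz":0,"gripper":1},{"tx":-8,"ty":0,"tz":0,"wx":0,"wy":0,"wz":0,"gripper":1},{"tx":-8,"ty":0,"tz":0,"wx":0,"wy":0,"wz":0,"gripper":1}]'
python3 -c "
from h import *
to(447,273,100)"
```

```text
time: 12.45
tool_pos: [561.7, -59.5, 94.1]
tcp_rot: [-0.185, 1.568, -0.231]
contact_force: [-0.3, -1.7, -0.9]
grip_width: 76.6
time: 12.87
tool_pos: [560.7, -60.1, 93.1]
tcp_rot: [-0.564, 1.571, -0.612]
contact_force: [-0.7, 0.2, 3.1]
grip_width: 49.2
time: 13.37
tool_pos: [561.1, -60.1, 173.7]
tcp_rot: [-0.216, 1.568, -0.263]
contact_force: [-0.2, 0.0, -3.4]
grip_width: 48.8
t=13.37 pos [561.1 -60.1 173.7] grip 48.8 F [-0.2  0.  -3.4] j6 -0.20
jaw yaw -2.7 tool axes y [ 0.05  1.   -0.  ] z [ 1.   -0.05  0.  ]
shift cm [  7.32  32.74 -12.98] turn [0. 0. 0.]
```

```bash
python3 -m creep '[{"tx":0,"ty":1,"tz":-1,"wx":0,"wy":0,"wz":0,"gripper":1},{"tx":0,"ty":3,"tz":-3,"wx":0,"wy":0,"wz":0,"gripper":1},{"tx":0,"ty":5.5,"tz":-5,"wx":0,"wy":0,"wz":0,"gripper":1},{"tx":0,"ty":8.5,"tz":-6.5,"wx":0,"wy":0,"wz":0,"gripper":1},{"tx":0,"ty":12,"tz":-8,"wx":0,"wy":0,"wz":0,"gripper":1},{"tx":0,"ty":15.5,"tz":-9,"wx":0,"wy":0,"wz":0,"gripper":1},{"tx":0,"ty":19,"tz":-10,"wx":0,"wy":0,"wz":0,"gripper":1},{"tx":0,"ty":22.5,"tz":-11,"wx":0,"wy":0,"wz":0,"gripper":1}]'
python3 -m creep '[{"tx":0,"ty":3.5,"tz":-0.7,"wx":0,"wy":0,"wz":0,"gripper":1},{"tx":0,"ty":6.5,"tz":-1.3,"wx":0,"wy":0,"wz":0,"gripper":1},{"tx":0,"ty":9,"tz":-1.8,"wx":0,"wy":0,"wz":0,"gripper":1},{"tx":0,"ty":10.2,"tz":-2,"wx":0,"wy":0,"wz":0,"gripper":1},{"tx":1,"ty":10.2,"tz":-2,"wx":0,"wy":0,"wz":0,"gripper":1},{"tx":3,"ty":10.2,"tz":-2,"wx":0,"wy":0,"wz":0,"gripper":1},{"tx":5,"ty":10.2,"tz":-2,"wx":0,"wy":0,"wz":0,"gripper":1},{"tx":6,"ty":10.2,"tz":-2,"wx":0,"wy":0,"wz":0,"gripper":1}]'
python3 -m creep '[{"tx":0.2,"ty":0,"tz":0,"wx":0,"wy":0,"wz":0,"gripper":1},{"tx":0.2,"ty":0,"tz":0,"wx":0,"wy":0,"wz":0,"gripper":1},{"tx":0.2,"ty":0,"tz":0,"wx":0,"wy":0,"wz":0,"gripper":1}]'
python3 -c "
from h import *
to(447,273,100)"
```

```text
time: 14.03
tool_pos: [459.6, 171.1, 171.2]
tcp_rot: [-2.873, 1.568, -2.92]
contact_force: [0.6, 0.4, -2.4]
grip_width: 48.9
time: 14.7
tool_pos: [444.6, 270.7, 109.2]
tcp_rot: [-2.588, 1.565, -2.636]
contact_force: [-0.5, 0.5, -3.1]
grip_width: 48.8
time: 14.95
tool_pos: [446.8, 272.4, 111.1]
tcp_rot: [0.173, 1.57, 0.125]
contact_force: [-0.2, 0.0, -2.0]
grip_width: 48.7
t=14.95 pos [446.8 272.4 111.1] grip 48.7 F [-0.2  0.  -2. ] j6 0.45
jaw yaw -2.7 tool axes y [0.05 1.   0.  ] z [ 1.   -0.05  0.  ]
shift cm [1.11 0.07 0.01] turn [0. 0. 0.]
```

```bash
python3 -m creep '[{"tx":0.4,"ty":0,"tz":0,"wx":0,"wy":0,"wz":0,"gripper":1},{"tx":0.7,"ty":0,"tz":0,"wx":0,"wy":0,"wz":0,"gripper":1},{"tx":0.9,"ty":0,"tz":0,"wx":0,"wy":0,"wz":0,"gripper":1},{"tx":1,"ty":0,"tz":0,"wx":0,"wy":0,"wz":0,"gripper":1},{"tx":1.05,"ty":0,"tz":0,"wx":0,"wy":0,"wz":0,"gripper":1},{"tx":1.05,"ty":0,"tz":0,"wx":0,"wy":0,"wz":0,"gripper":1}]'
```

```text
time: 15.45
tool_pos: [446.2, 272.8, 100.2]
tcp_rot: [-0.545, 1.571, -0.592]
contact_force: [0.1, 1.1, -2.2]
grip_width: 48.7
```

```bash
python3 -m creep '[{"tx":0.05,"ty":0,"tz":0,"wx":0,"wy":0,"wz":0,"gripper":1},{"tx":0.1,"ty":0,"tz":0,"wx":0,"wy":0,"wz":0,"gripper":1},{"tx":0.1,"ty":0,"tz":0,"wx":0,"wy":0,"wz":0,"gripper":1}]'
```

```text
time: 15.7
tool_pos: [446.3, 272.9, 100.1]
tcp_rot: [0.496, 1.57, 0.449]
contact_force: [-2.8, -1.0, 5.9]
grip_width: 48.8
```

```bash
python3 -m creep '[{"tx":-0.05,"ty":0,"tz":0,"wx":0,"wy":0,"wz":0,"gripper":0.2},{"tx":-0.05,"ty":0,"tz":0,"wx":0,"wy":0,"wz":0,"gripper":-0.2},{"tx":-0.05,"ty":0,"tz":0,"wx":0,"wy":0,"wz":0,"gripper":-0.4},{"tx":-0.05,"ty":0,"tz":0,"wx":0,"wy":0,"wz":0,"gripper":-0.5},{"tx":-0.5,"ty":0,"tz":0,"wx":0,"wy":0,"wz":0,"gripper":-0.5},{"tx":-3,"ty":0,"tz":0,"wx":0,"wy":0,"wz":0,"gripper":-0.5},{"tx":-6,"ty":0,"tz":0,"wx":0,"wy":0,"wz":0,"gripper":-0.8},{"tx":-8.3,"ty":0,"tz":0,"wx":0,"wy":0,"wz":0,"gripper":-1}]'
python3 -m creep '[{"tx":0,"ty":-2.5,"tz":0.3,"wx":0,"wy":0,"wz":0,"gripper":-1},{"tx":0,"ty":-6.5,"tz":1,"wx":0,"wy":0,"wz":0,"gripper":-1},{"tx":0,"ty":-10.5,"tz":2,"wx":0,"wy":0,"wz":0,"gripper":-1},{"tx":0,"ty":-14.5,"tz":3,"wx":0,"wy":0,"wz":0,"gripper":-1},{"tx":0,"ty":-18.5,"tz":4,"wx":0,"wy":0,"wz":0,"gripper":-1},{"tx":0,"ty":-21,"tz":4,"wx":0,"wy":0,"wz":0,"gripper":-1},{"tx":0,"ty":-21,"tz":4,"wx":0,"wy":0,"wz":0,"gripper":-1},{"tx":0,"ty":-21,"tz":4,"wx":0,"wy":0,"wz":0,"gripper":-1}]'
python3 -c "
from h import *
snap('top','t2');snap('scene','s2');to(627,0,180,-1.8)"
```

```text
time: 16.37
tool_pos: [446.5, 272.8, 184.2]
tcp_rot: [0.322, 1.57, 0.275]
contact_force: [1.3, 0.7, 0.7]
grip_width: 77.8
time: 17.03
tool_pos: [476.5, 59.9, 182.5]
tcp_rot: [0.264, 1.57, 0.214]
contact_force: [-0.4, 0.7, -0.2]
grip_width: 92.1
t=17.13 pos [476.3  61.6 182.4] grip 91.6 F [-0.3 -0.   1.1] j6 0.02
jaw yaw -2.7 tool axes y [0.05 1.   0.  ] z [ 1.   -0.05  0.  ]
shift cm [ 0.25 -5.44 15.34] turn [-0.016  0.    -0.   ]
```

View pics/t2.png

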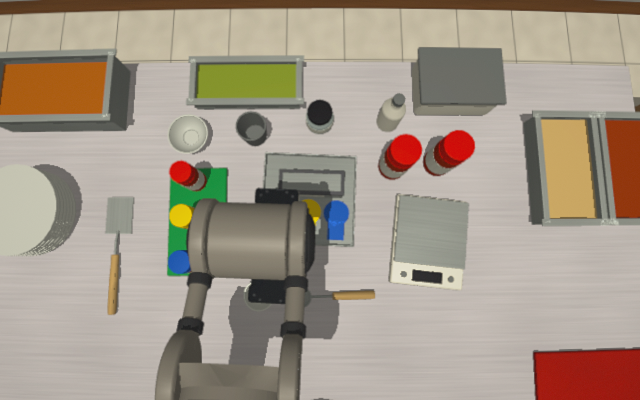

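View pics/s2.png

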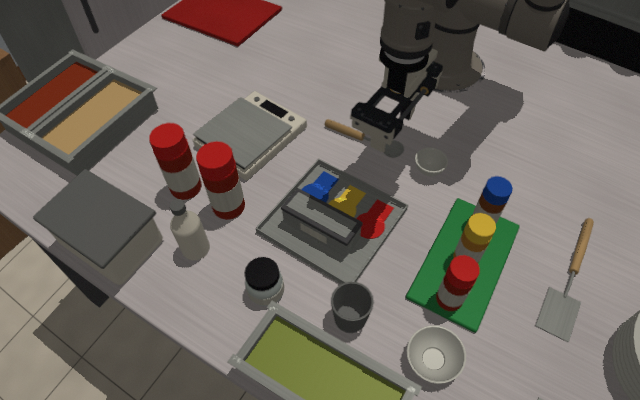

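Scene view: all three jars stand upright on the board at (495,195), (478,235) and (460,280), and the tin is still in the tray. I'll check the jar positions numerically, and the clearance behind the tin.

```bash
cat >> h.py <<'E'
def cloud(cc):
    v,u=np.mgrid[0:400,0:640]; uv=np.c_[u.ravel(),v.ravel()]+0.
    p=cv2.undistortPoints(uv.reshape(-1,1,2),K(cc),np.array([cc["k1"],0,0,0,0.]))[:,0]
    z=cc["z_map"].ravel()[:,None]
    W=np.array(cc["xyz"])+(np.c_[p,np.ones(len(p))]*z)@Ro.from_euler("xyz",cc["rotation"]).as_matrix().T
    W[z[:,0]==0]=np.nan
    return W.reshape(400,640,3)
def lids(c,box,z):
    W=cloud(c);r={}
    for col in("red","yellow","blue"):
        x0,x1,y0,y1=box
        m=(mask(c,col)>0)&(W[...,2]>z-4)&(W[...,2]<z+5)&(W[...,0]>x0)&(W[...,0]<x1)&(W[...,1]>y0)&(W[...,1]<y1)
        ys,xs=np.nonzero(m)
        if len(xs)<20: print(col,"n",len(xs));continue
        P=plane(c,np.c_[xs,ys],z)[:,:2];print(col,len(xs),"z %.1f"%np.median(W[m][:,2]),np.round(P.mean(0),1),"span",np.round(np.ptp(P,0),1));r[col]=P.mean(0)
    return r
E
python3 - <<'E'
from h import *
for n in("top","scene"):
    c=load(n);lids(c,(400,700,200,340),132)
    W=cloud(c);m=(W[...,0]>680)&(W[...,0]<800)&(abs(W[...,1])<60)&(W[...,2]>60)&(W[...,2]<300)
    print(n,m.sum(),W[m].min(0) if m.any() else"",W[m].max(0) if m.any() else "")
    m=(W[...,0]>560)&(W[...,0]<750)&(W[...,1]<-120)&(W[...,1]>-360)&(W[...,2]>60)&(W[...,2]<300)
    print("shk",n,m.sum(),W[m].min(0) if m.any() else"",W[m].max(0) if m.any() else "")
E
```

```text
red 362 z 131.5 [635.1 277.9] span [43.5 45.7]
yellow 399 z 131.5 [541.  272.9] span [46.2 44.9]
blue 375 z 131.6 [444.8 271.8] span [42.9 44.1]
top 367 [760.73091839 -46.61380714  60.1543729 ] [799.87676197   7.179055    79.05032154]
shk top 2499 [ 640.60984134 -340.13131166   60.08933805] [ 715.66167108 -161.15463374  168.10262437]
red 645 z 131.9 [638.8 279. ] span [49.1 47.1]
yellow 508 z 131.3 [543.8 273.6] span [48.2 47.3]
blue 421 z 131.9 [449.1 272.2] span [48.7 46.3]
scene 593 [761.33392212 -48.88371553  60.21785416] [799.98152439  10.78792449  79.60633656]
shk scene 3982 [ 643.3373125  -341.14909451   60.01534688] [ 720.41736543 -161.09206719  168.65742657]
```

```bash
python3 -m creep '[{"tx":0,"ty":-1.5,"tz":3,"wx":0.016,"wy":0,"wz":0,"gripper":-1},{"tx":0,"ty":-3,"tz":6.5,"wx":0.016,"wy":0,"wz":0,"gripper":-1},{"tx":0,"ty":-4.5,"tz":10,"wx":0.016,"wy":0,"wz":0,"gripper":-1},{"tx":0,"ty":-5.4,"tz":13.5,"wx":0.016,"wy":0,"wz":0,"gripper":-1},{"tx":0,"ty":-5.4,"tz":15.3,"wx":0.016,"wy":0,"wz":0,"gripper":-1},{"tx":0,"ty":-5.4,"tz":15.3,"wx":0.016,"wy":0,"wz":0,"gripper":-1},{"tx":0,"ty":-5.4,"tz":15.3,"wx":0.016,"wy":0,"wz":0,"gripper":-1}]'
python3 -c "
from h import *
to(627.1,0.3,26,-1.8)"
```

```text
time: 17.72
tool_pos: [626.6, 1.5, 181.3]
tcp_rot: [2.981, 1.569, 2.92]
contact_force: [-0.3, 0.5, -0.5]
grip_width: 91.9
t=17.72 pos [626.6   1.5 181.3] grip 91.9 F [-0.3  0.5 -0.5] j6 -0.06
jaw yaw -3.5 tool axes y [0.06 1.   0.  ] z [ 1.   -0.06 -0.  ]
shift cm [15.53 -0.12  0.08] turn [-0.03  -0.002 -0.   ]
```

```bash
python3 -m creep '[{"tx":2.5,"ty":-0.1,"tz":0.1,"wx":-0.03,"wy":0,"wz":0,"gripper":-1},{"tx":5.5,"ty":-0.1,"tz":0.1,"wx":-0.03,"wy":0,"wz":0,"gripper":-1},{"tx":8.5,"ty":-0.1,"tz":0.1,"wx":-0.03,"wy":0,"wz":0,"gripper":-1},{"tx":10.5,"ty":-0.1,"tz":0.1,"wx":-0.03,"wy":0,"wz":0,"gripper":-1},{"tx":12,"ty":-0.1,"tz":0.1,"wx":-0.03,"wy":0,"wz":0,"gripper":-1},{"tx":13.5,"ty":-0.1,"tz":0.1,"wx":-0.03,"wy":0,"wz":0,"gripper":-1},{"tx":14.8,"ty":-0.1,"tz":0.1,"wx":-0.03,"wy":0,"wz":0,"gripper":-1},{"tx":15.5,"ty":-0.1,"tz":0.1,"wx":-0.03,"wy":0,"wz":0,"gripper":-1}]'
python3 -m creep '[{"tx":0,"ty":0,"tz":0,"wx":0,"wy":0,"wz":0,"gripper":-0.6},{"tx":0,"ty":0,"tz":0,"wx":0,"wy":0,"wz":0,"gripper":-0.4},{"tx":0,"ty":0,"tz":0,"wx":0,"wy":0,"wz":0,"gripper":-0.2},{"tx":0,"ty":0,"tz":0,"wx":0,"wy":0,"wz":0,"gripper":0.2},{"tx":0,"ty":0,"tz":0,"wx":0,"wy":0,"wz":0,"gripper":1},{"tx":0,"ty":0,"tz":0,"wx":0,"wy":0,"wz":0,"gripper":1},{"tx":0,"ty":0,"tz":0,"wx":0,"wy":0,"wz":0,"gripper":1},{"tx":0,"ty":0,"tz":0,"wx":0,"wy":0,"wz":0,"gripper":1}]'
python3 -c "
from h import *
to(627.1,0.3,26,-1.8)"
```

```text
time: 18.38
tool_pos: [625.5, 0.5, 26.0]
tcp_rot: [3.042, 1.568, 3.01]
contact_force: [-0.4, 0.0, 0.3]
grip_width: 92.0
time: 19.05
tool_pos: [626.9, -1.1, 27.8]
tcp_rot: [-3.105, 1.57, -3.138]
contact_force: [-4.8, 0.8, 5.5]
grip_width: 55.8
t=19.05 pos [626.9  -1.1  27.8] grip 55.8 F [-4.8  0.8  5.5] j6 -0.09
jaw yaw -1.9 tool axes y [ 0.03  1.   -0.  ] z [ 1.   -0.03 -0.  ]
shift cm [0.18 0.14 0.01] turn [-0.002 -0.001  0.   ]
```

```bash
python3 -m creep '[{"tx":-0.5,"ty":0,"tz":0,"wx":0,"wy":0,"wz":0,"gripper":1},{"tx":-1.5,"ty":0,"tz":0,"wx":0,"wy":0,"wz":0,"gripper":1},{"tx":-3.5,"ty":0,"tz":0,"wx":0,"wy":0,"wz":0,"gripper":1},{"tx":-6,"ty":0,"tz":0,"wx":0,"wy":0,"wz":0,"gripper":1},{"tx":-8.5,"ty":0,"tz":0,"wx":0,"wy":0,"wz":0,"gripper":1},{"tx":-10.5,"ty":0,"tz":0,"wx":0,"wy":0,"wz":0,"gripper":1},{"tx":-11.5,"ty":0,"tz":0,"wx":0,"wy":0,"wz":0,"gripper":1},{"tx":-12,"ty":0,"tz":0,"wx":0,"wy":0,"wz":0,"gripper":1}]'
python3 -c "
from h import *
to(512.8,-279,148,-6.5);snap('scene','s3')"
```

```text
time: 19.72
tool_pos: [628.4, -1.2, 149.3]
tcp_rot: [-0.107, 1.567, -0.14]
contact_force: [0.3, -1.0, -4.0]
grip_width: 55.9
t=19.72 pos [628.4  -1.2 149.3] grip 55.9 F [ 0.3 -1.  -4. ] j6 -0.09
jaw yaw -1.9 tool axes y [ 0.03  1.   -0.  ] z [ 1.   -0.03  0.  ]
shift cm [  0.1  -28.14 -10.63] turn [0.08  0.003 0.   ]
```

View pics/s3.png

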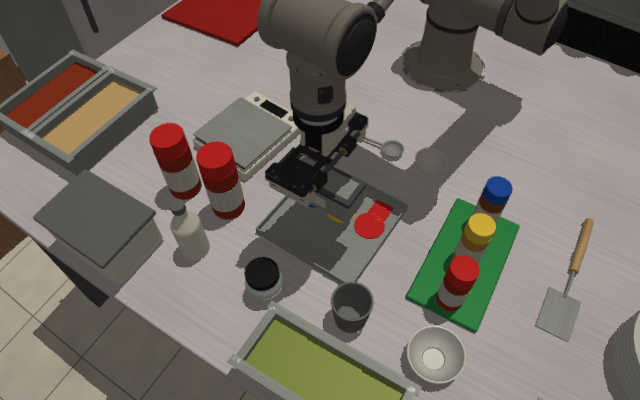

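The tin is held level above the tray at about (315,185), and the jars are unmoved on the board. I'll pull back in x first, clear of the shakers, then go across to the scale.

```bash
python3 -m creep '[{"tx":0,"ty":0,"tz":-1.5,"wx":0,"wy":0,"wz":0,"gripper":1},{"tx":0,"ty":-0.5,"tz":-4,"wx":0,"wy":0,"wz":0,"gripper":1},{"tx":0,"ty":-2,"tz":-7,"wx":0.02,"wy":0,"wz":0,"gripper":1},{"tx":0,"ty":-4.5,"tz":-9,"wx":0.04,"wy":0,"wz":0,"gripper":1},{"tx":0,"ty":-8,"tz":-10.3,"wx":0.06,"wy":0,"wz":0,"gripper":1},{"tx":0,"ty":-11.5,"tz":-10.6,"wx":0.08,"wy":0,"wz":0,"gripper":1},{"tx":0,"ty":-15,"tz":-10.6,"wx":0.08,"wy":0,"wz":0,"gripper":1},{"tx":0,"ty":-18.5,"tz":-10.6,"wx":0.08,"wy":0,"wz":0,"gripper":1}]'
python3 -m creep '[{"tx":0,"ty":-3,"tz":0.2,"wx":0,"wy":0,"wz":0,"gripper":1},{"tx":0,"ty":-6,"tz":0.4,"wx":0,"wy":0,"wz":0,"gripper":1},{"tx":0,"ty":-8.5,"tz":0.6,"wx":0,"wy":0,"wz":0,"gripper":1},{"tx":0,"ty":-9.6,"tz":0.7,"wx":0,"wy":0,"wz":0,"gripper":1},{"tx":0,"ty":-9.6,"tz":0.7,"wx":0,"wy":0,"wz":0,"gripper":1},{"tx":0,"ty":-9.6,"tz":0.7,"wx":0,"wy":0,"wz":0,"gripper":1},{"tx":0,"ty":-9.6,"tz":0.7,"wx":0,"wy":0,"wz":0,"gripper":1}]'
python3 -c "
from h import *
to(512.8,-279,67,-6.5)"
```

```text
time: 20.43
tool_pos: [514.2, -183.6, 146.0]
tcp_rot: [2.788, 1.569, 2.675]
contact_force: [1.1, -0.1, -3.7]
grip_width: 55.9
time: 21.02
tool_pos: [511.3, -277.2, 146.4]
tcp_rot: [2.41, 1.569, 2.298]
contact_force: [0.0, 0.4, -3.6]
grip_width: 55.6
t=21.02 pos [ 511.3 -277.2  146.4] grip 55.6 F [ 0.   0.4 -3.6] j6 -0.52
jaw yaw -6.4 tool axes y [0.11 0.99 0.  ] z [ 0.99 -0.11 -0.  ]
shift cm [ 7.94 -0.17  0.18] turn [ 0.001 -0.002 -0.001]
```

```bash
python3 -m creep '[{"tx":1,"ty":-0.1,"tz":0.1,"wx":0,"wy":0,"wz":0,"gripper":1},{"tx":3,"ty":-0.1,"tz":0.1,"wx":0,"wy":0,"wz":0,"gripper":1},{"tx":5,"ty":-0.1,"tz":0.1,"wx":0,"wy":0,"wz":0,"gripper":1},{"tx":6.5,"ty":-0.1,"tz":0.1,"wx":0,"wy":0,"wz":0,"gripper":1},{"tx":7.3,"ty":-0.1,"tz":0.1,"wx":0,"wy":0,"wz":0,"gripper":1},{"tx":7.5,"ty":-0.1,"tz":0.1,"wx":0,"wy":0,"wz":0,"gripper":1},{"tx":7.5,"ty":-0.1,"tz":0.1,"wx":0,"wy":0,"wz":0,"gripper":1},{"tx":7.5,"ty":-0.1,"tz":0.1,"wx":0,"wy":0,"wz":0,"gripper":1}]'
python3 -c "
from h import *
to(512.8,-279,67,-6.5);snap('scene','s4')"
```

```text
time: 21.68
tool_pos: [513.1, -279.8, 73.0]
tcp_rot: [-0.505, 1.569, -0.617]
contact_force: [0.2, -0.0, -3.7]
grip_width: 55.9
t=21.68 pos [ 513.1 -279.8   73. ] grip 55.9 F [ 0.2 -0.  -3.7] j6 -0.52
jaw yaw -6.4 tool axes y [ 0.11  0.99 -0.  ] z [ 0.99 -0.11  0.  ]
shift cm [ 0.6   0.07 -0.04] turn [0.001 0.001 0.001]
```

View pics/s4.png

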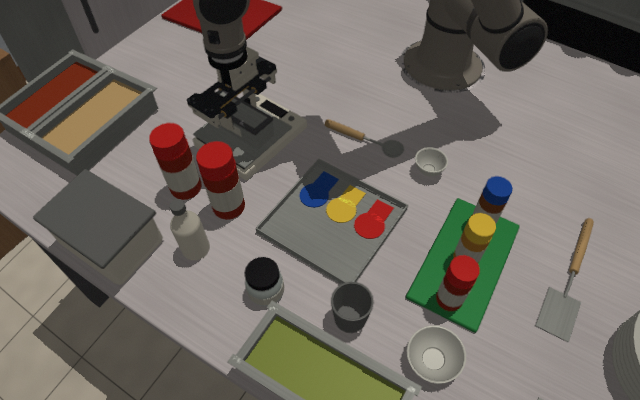

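The tin is just above the scale at about (255,120), and all three mats are in full view (blue (315,193), yellow (342,208), red (370,225)). I'll lower it.

```bash
python3 -m creep '[{"tx":0.2,"ty":0,"tz":0,"wx":0,"wy":0,"wz":0,"gripper":1},{"tx":0.4,"ty":0,"tz":0,"wx":0,"wy":0,"wz":0,"gripper":1},{"tx":0.5,"ty":0,"tz":0,"wx":0,"wy":0,"wz":0,"gripper":1},{"tx":0.55,"ty":0,"tz":0,"wx":0,"wy":0,"wz":0,"gripper":1},{"tx":0.55,"ty":0,"tz":0,"wx":0,"wy":0,"wz":0,"gripper":1}]'
```

```text
time: 22.15
tool_pos: [512.5, -279.8, 66.8]
tcp_rot: [-1.032, 1.571, -1.145]
contact_force: [0.6, -0.6, -2.6]
grip_width: 55.8
```

```bash
python3 -m creep '[{"tx":0.05,"ty":0,"tz":0,"wx":0,"wy":0,"wz":0,"gripper":1},{"tx":0.08,"ty":0,"tz":0,"wx":0,"wy":0,"wz":0,"gripper":1},{"tx":0.08,"ty":0,"tz":0,"wx":0,"wy":0,"wz":0,"gripper":1}]'
```

```text
time: 22.4
tool_pos: [512.5, -279.8, 66.8]
tcp_rot: [-0.861, 1.57, -0.974]
contact_force: [-2.3, 1.2, 4.1]
grip_width: 56.0
```

```bash
python3 -m creep '[{"tx":-0.04,"ty":0,"tz":0,"wx":0,"wy":0,"wz":0,"gripper":0.2},{"tx":-0.04,"ty":0,"tz":0,"wx":0,"wy":0,"wz":0,"gripper":-0.3},{"tx":-0.04,"ty":0,"tz":0,"wx":0,"wy":0,"wz":0,"gripper":-0.7},{"tx":-0.04,"ty":0,"tz":0,"wx":0,"wy":0,"wz":0,"gripper":-1},{"tx":-0.04,"ty":0,"tz":0,"wx":0,"wy":0,"wz":0,"gripper":-1},{"tx":-0.04,"ty":0,"tz":0,"wx":0,"wy":0,"wz":0,"gripper":-1},{"tx":-0.5,"ty":0,"tz":0,"wx":0,"wy":0,"wz":0,"gripper":-1},{"tx":-2,"ty":0,"tz":0,"wx":0,"wy":0,"wz":0,"gripper":-1}]'
python3 -m creep '[{"tx":-3,"ty":0,"tz":0,"wx":0,"wy":0,"wz":0,"gripper":-1},{"tx":-6,"ty":0,"tz":0,"wx":0,"wy":0,"wz":0,"gripper":-1},{"tx":-9,"ty":0,"tz":0,"wx":0,"wy":0,"wz":0,"gripper":-1},{"tx":-11,"ty":0,"tz":0,"wx":0,"wy":0,"wz":0,"gripper":-1},{"tx":-11,"ty":3,"tz":-2,"wx":-0.02,"wy":0,"wz":0,"gripper":-1},{"tx":-11,"ty":7,"tz":-4,"wx":-0.04,"wy":0,"wz":0,"gripper":-1},{"tx":-11,"ty":10.5,"tz":-6,"wx":-0.06,"wy":0,"wz":0,"gripper":-1},{"tx":-11,"ty":14,"tz":-7,"wx":-0.07,"wy":0,"wz":0,"gripper":-1}]'
python3 - <<'E'
from h import *
snap('top','t5');snap('scene','s5')
def rect(c,m,z):
    cs=max(cv2.findContours(m,0,cv2.CHAIN_APPROX_NONE)[0],key=cv2.contourArea)
    return cv2.minAreaRect(plane(c,cs[:,0]+0.,z)[:,:2].astype(np.float32))
for n in("top","scene"):
    c=load(n);W=cloud(c)
    for nm,lo,hi,z in(("tin",92,106,99),("scale",36,48,42)):
        m=((W[...,2]>lo)&(W[...,2]<hi)&(W[...,0]>420)&(W[...,0]<605)&(W[...,1]<-185)&(W[...,1]>-375)).astype(np.uint8)
        m=cv2.morphologyEx(m,cv2.MORPH_OPEN,np.ones((3,3)));print(n,nm,m.sum(),rect(c,m,z),np.median(W[m>0][:,2]))
    for col in("red","yellow","blue"):
        m=(mask(c,col)>0)&(W[...,2]<12)&(W[...,2]>-3)&(W[...,0]>480)&(W[...,0]<620)&(abs(W[...,1])<120)
        ys,xs=np.nonzero(m);P=plane(c,np.c_[xs,ys],5)[:,:2]
        if len(P)<30: print(n,col,len(P));continue
        print(n,col,len(P),"min",np.round(P.min(0),1),"max",np.round(P.max(0),1))
E
```

```text
time: 23.07
tool_pos: [511.4, -279.0, 84.3]
tcp_rot: [2.638, 1.567, 2.525]
contact_force: [-0.3, -0.3, 0.5]
grip_width: 91.0
time: 23.73
tool_pos: [456.8, -131.3, 196.2]
tcp_rot: [3.005, 1.57, 2.962]
contact_force: [1.3, 0.2, -0.4]
grip_width: 92.0
top tin 361 ((521.4288330078125, -311.3888244628906), (86.27469635009766, 33.16263961791992), 82.73217010498047) 98.43013676631267
top scale 954 ((569.1173095703125, -284.30609130859375), (163.02098083496094, 40.171573638916016), 83.52180480957031) 41.6787517193269
top red 727 min [500.9  46.7] max [595.2 104.8]
top yellow 758 min [498.4 -20.9] max [592.7  37.1]
top blue 709 min [495.9 -88.5] max [587.7 -30.5]
scene tin 1378 ((516.31591796875, -276.0868835449219), (156.31443786621094, 61.90196228027344), 83.6302490234375) 98.513102317576
scene scale 1582 ((513.8333129882812, -277.60321044921875), (165.6553955078125, 157.3507843017578), 83.39901733398438) 41.72707513221286
scene red 890 min [502.6  46.1] max [597.3 106.9]
scene yellow 854 min [498.6 -21.5] max [594.5  39.7]
scene blue 769 min [495.7 -89.6] max [591.5 -28.6]
```

View pics/t5.png

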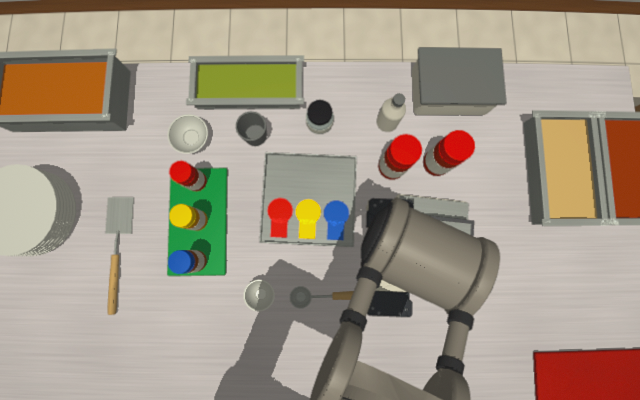

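Scene camera: tin centre is (2.5, 1.5) mm from the scale centre and flat (top z 98.5, expected 99). The mats come out at red (565.5,76.2), yellow (563,8.6) and blue (560,-59.3). That matches the 68 mm spacing. Now the blue jar goes back.

```bash
python3 -m creep '[{"tx":0,"ty":4,"tz":0,"wx":0,"wy":0,"wz":0,"gripper":-1},{"tx":0,"ty":8,"tz":0,"wx":0,"wy":0,"wz":0,"gripper":-1},{"tx":0,"ty":12,"tz":0,"wx":0,"wy":0,"wz":0,"gripper":-1},{"tx":0,"ty":16,"tz":0,"wx":0,"wy":0,"wz":0,"gripper":-0.5},{"tx":0,"ty":20,"tz":0,"wx":0,"wy":0,"wz":0,"gripper":-0.5},{"tx":0,"ty":24,"tz":0,"wx":0,"wy":0,"wz":0,"gripper":-0.5},{"tx":0,"ty":28,"tz":0,"wx":0,"wy":0,"wz":0,"gripper":-0.5},{"tx":0,"ty":32,"tz":0,"wx":0,"wy":0,"wz":0,"gripper":-0.5}]'
python3 -m creep '[{"tx":0,"ty":3,"tz":0,"wx":0,"wy":0,"wz":0,"gripper":-0.5},{"tx":0,"ty":6,"tz":0,"wx":0,"wy":0,"wz":0,"gripper":-0.5},{"tx":0,"ty":8,"tz":0,"wx":0,"wy":0,"wz":0,"gripper":-0.5},{"tx":0,"ty":8,"tz":0,"wx":0,"wy":0,"wz":0,"gripper":-0.5},{"tx":0,"ty":8,"tz":0,"wx":0,"wy":0,"wz":0,"gripper":-0.5}]'
python3 -c "
from h import *
to(447,272,190,-2.5)"
```

```text
time: 24.5
tool_pos: [472.9, 188.7, 196.4]
tcp_rot: [-0.036, 1.57, -0.079]
contact_force: [1.9, 0.3, -1.1]
grip_width: 69.1
time: 24.92
tool_pos: [476.1, 267.3, 195.8]
tcp_rot: [-1.174, 1.57, -1.215]
contact_force: [0.3, -0.5, -0.1]
grip_width: 68.9
t=24.92 pos [476.1 267.3 195.8] grip 68.9 F [ 0.3 -0.5 -0.1] j6 0.41
jaw yaw -2.4 tool axes y [ 0.04  1.   -0.  ] z [ 1.   -0.04  0.  ]
shift cm [ 0.58  0.35 -2.93] turn [0.003 0.    0.   ]
```

```bash
python3 -m creep '[{"tx":0.3,"ty":0.3,"tz":-1.5,"wx":0,"wy":0,"wz":0,"gripper":-0.5},{"tx":0.6,"ty":0.35,"tz":-2.9,"wx":0,"wy":0,"wz":0,"gripper":-0.5},{"tx":0.6,"ty":0.35,"tz":-2.9,"wx":0,"wy":0,"wz":0,"gripper":-0.5},{"tx":0.6,"ty":0.35,"tz":-2.9,"wx":0,"wy":0,"wz":0,"gripper":-0.5}]'
python3 -c "
from h import *
to(447,272,100,-2.5)"
```

```text
time: 25.25
tool_pos: [447.4, 270.5, 190.3]
tcp_rot: [-0.501, 1.57, -0.544]
contact_force: [-0.4, -0.6, 0.5]
grip_width: 69.0
t=25.25 pos [447.4 270.5 190.3] grip 69.0 F [-0.4 -0.6  0.5] j6 0.44
jaw yaw -2.5 tool axes y [ 0.04  1.   -0.  ] z [ 1.   -0.04  0.  ]
shift cm [ 9.03  0.15 -0.06] turn [-0.     0.001  0.   ]
```

```bash
python3 -m creep '[{"tx":2,"ty":0.1,"tz":0,"wx":0,"wy":0,"wz":0,"gripper":-0.5},{"tx":4.5,"ty":0.1,"tz":0,"wx":0,"wy":0,"wz":0,"gripper":-0.5},{"tx":7,"ty":0.1,"tz":0,"wx":0,"wy":0,"wz":0,"gripper":-0.5},{"tx":8.5,"ty":0.1,"tz":0,"wx":0,"wy":0,"wz":0,"gripper":-0.5},{"tx":9,"ty":0.1,"tz":0,"wx":0,"wy":0,"wz":0,"gripper":-0.5},{"tx":9,"ty":0.1,"tz":0,"wx":0,"wy":0,"wz":0,"gripper":-0.5},{"tx":9,"ty":0.1,"tz":0,"wx":0,"wy":0,"wz":0,"gripper":-0.2},{"tx":9,"ty":0.1,"tz":0,"wx":0,"wy":0,"wz":0,"gripper":0.1}]'
python3 -m creep '[{"tx":0,"ty":0,"tz":0,"wx":0,"wy":0,"wz":0,"gripper":0.5},{"tx":0,"ty":0,"tz":0,"wx":0,"wy":0,"wz":0,"gripper":1},{"tx":0,"ty":0,"tz":0,"wx":0,"wy":0,"wz":0,"gripper":1},{"tx":0,"ty":0,"tz":0,"wx":0,"wy":0,"wz":0,"gripper":1},{"tx":0,"ty":0,"tz":0,"wx":0,"wy":0,"wz":0,"gripper":1}]'
python3 -m creep '[{"tx":-1,"ty":0,"tz":0,"wx":0,"wy":0,"wz":0,"gripper":1},{"tx":-3,"ty":0,"tz":0,"wx":0,"wy":0,"wz":0,"gripper":1},{"tx":-6,"ty":0,"tz":0,"wx":0,"wy":0,"wz":0,"gripper":1},{"tx":-8,"ty":0,"tz":0,"wx":0,"wy":0,"wz":0,"gripper":1},{"tx":-8,"ty":0,"tz":0,"wx":0,"wy":0,"wz":0,"gripper":1},{"tx":-8,"ty":0,"tz":0,"wx":0,"wy":0,"wz":0,"gripper":1}]'
python3 -c "
from h import *
to(560,-59.3,93,-2.5)"
```

```text
time: 25.92
tool_pos: [448.4, 272.7, 101.2]
tcp_rot: [0.392, 1.568, 0.349]
contact_force: [-0.2, 1.3, 0.5]
grip_width: 59.9
time: 26.33
tool_pos: [447.6, 272.9, 100.9]
tcp_rot: [0.409, 1.569, 0.367]
contact_force: [-1.9, 0.0, 6.6]
grip_width: 48.7
time: 26.83
tool_pos: [447.5, 272.7, 180.7]
tcp_rot: [0.367, 1.569, 0.324]
contact_force: [-0.4, -1.1, -3.4]
grip_width: 48.5
t=26.83 pos [447.5 272.7 180.7] grip 48.5 F [-0.4 -1.1 -3.4] j6 0.44
jaw yaw -2.5 tool axes y [0.04 1.   0.  ] z [ 1.   -0.04  0.  ]
shift cm [  8.78 -32.7   12.64] turn [ 0.001  0.002 -0.001]
```

```bash
python3 -m creep '[{"tx":0,"ty":-1.5,"tz":0,"wx":0,"wy":0,"wz":0,"gripper":1},{"tx":0,"ty":-4.5,"tz":0.5,"wx":0,"wy":0,"wz":0,"gripper":1},{"tx":0,"ty":-8,"tz":1.5,"wx":0,"wy":0,"wz":0,"gripper":1},{"tx":0,"ty":-11.5,"tz":3,"wx":0,"wy":0,"wz":0,"gripper":1},{"tx":0,"ty":-15,"tz":4.5,"wx":0,"wy":0,"wz":0,"gripper":1},{"tx":0,"ty":-18.5,"tz":6,"wx":0,"wy":0,"wz":0,"gripper":1},{"tx":0,"ty":-22,"tz":7.5,"wx":0,"wy":0,"wz":0,"gripper":1},{"tx":0,"ty":-25,"tz":9,"wx":0,"wy":0,"wz":0,"gripper":1}]'
python3 -m creep '[{"tx":0,"ty":-3,"tz":1.4,"wx":0,"wy":0,"wz":0,"gripper":1},{"tx":0,"ty":-5.5,"tz":2.6,"wx":0,"wy":0,"wz":0,"gripper":1},{"tx":0,"ty":-7.2,"tz":3.4,"wx":0,"wy":0,"wz":0,"gripper":1},{"tx":0,"ty":-7.7,"tz":3.6,"wx":0,"wy":0,"wz":0,"gripper":1},{"tx":2,"ty":-7.7,"tz":3.6,"wx":0,"wy":0,"wz":0,"gripper":1},{"tx":5,"ty":-7.7,"tz":3.6,"wx":0,"wy":0,"wz":0,"gripper":1},{"tx":7,"ty":-7.7,"tz":3.6,"wx":0,"wy":0,"wz":0,"gripper":1},{"tx":7.6,"ty":-7.7,"tz":3.6,"wx":0,"wy":0,"wz":0,"gripper":1}]'
python3 -m creep '[{"tx":0,"ty":0,"tz":0,"wx":0,"wy":0,"wz":0,"gripper":1},{"tx":0,"ty":0,"tz":0,"wx":0,"wy":0,"wz":0,"gripper":1},{"tx":0,"ty":0,"tz":0,"wx":0,"wy":0,"wz":0,"gripper":1}]'
python3 -c "
from h import *
to(560,-59.3,93.5,-2.5)"
```

```text
time: 27.5
tool_pos: [525.6, 16.6, 178.1]
tcp_rot: [-3.081, 1.567, -3.125]
contact_force: [0.0, 0.6, -2.4]
grip_width: 48.9
time: 28.17
tool_pos: [555.6, -58.2, 99.3]
tcp_rot: [2.934, 1.562, 2.891]
contact_force: [-0.8, 0.5, -3.8]
grip_width: 49.2
time: 28.42
tool_pos: [559.8, -59.4, 105.1]
tcp_rot: [-0.207, 1.569, -0.249]
contact_force: [0.2, -0.2, -2.3]
grip_width: 48.7
t=28.42 pos [559.8 -59.4 105.1] grip 48.7 F [ 0.2 -0.2 -2.3] j6 -0.20
jaw yaw -2.4 tool axes y [ 0.04  1.   -0.  ] z [ 1.   -0.04  0.  ]
shift cm [1.16 0.01 0.02] turn [0.001 0.002 0.   ]
```

```bash
python3 -m creep '[{"tx":0.4,"ty":0,"tz":0,"wx":0,"wy":0,"wz":0,"gripper":1},{"tx":0.8,"ty":0,"tz":0,"wx":0,"wy":0,"wz":0,"gripper":1},{"tx":1,"ty":0,"tz":0,"wx":0,"wy":0,"wz":0,"gripper":1},{"tx":1.1,"ty":0,"tz":0,"wx":0,"wy":0,"wz":0,"gripper":1},{"tx":1.1,"ty":0,"tz":0,"wx":0,"wy":0,"wz":0,"gripper":1},{"tx":1.1,"ty":0,"tz":0,"wx":0,"wy":0,"wz":0,"gripper":1}]'
```

```text
time: 28.92
tool_pos: [559.1, -59.6, 93.9]
tcp_rot: [-0.422, 1.57, -0.465]
contact_force: [-2.6, 0.8, 5.5]
grip_width: 48.4
```

Contact at 93.9, as expected. Releasing.

```bash
python3 -m creep '[{"tx":-0.05,"ty":0,"tz":0,"wx":0,"wy":0,"wz":0,"gripper":0.2},{"tx":-0.05,"ty":0,"tz":0,"wx":0,"wy":0,"wz":0,"gripper":-0.2},{"tx":-0.05,"ty":0,"tz":0,"wx":0,"wy":0,"wz":0,"gripper":-0.5},{"tx":-0.05,"ty":0,"tz":0,"wx":0,"wy":0,"wz":0,"gripper":-0.5},{"tx":-0.5,"ty":0,"tz":0,"wx":0,"wy":0,"wz":0,"gripper":-0.5},{"tx":-3,"ty":0,"tz":0,"wx":0,"wy":0,"wz":0,"gripper":-0.5},{"tx":-6,"ty":0,"tz":0,"wx":0,"wy":0,"wz":0,"gripper":-0.5},{"tx":-9.5,"ty":0,"tz":0,"wx":0,"wy":0,"wz":0,"gripper":-0.5}]'
python3 -c "
from h import *
to(542.4,273.3,192,-2.5)"
```

```text
time: 29.58
tool_pos: [558.1, -59.3, 187.9]
tcp_rot: [2.963, 1.568, 2.92]
contact_force: [0.6, 0.4, 0.4]
grip_width: 68.7
t=29.58 pos [558.1 -59.3 187.9] grip 68.7 F [0.6 0.4 0.4] j6 -0.20
jaw yaw -2.5 tool axes y [0.04 1.   0.  ] z [ 1.   -0.04 -0.  ]
shift cm [-0.38 33.17 -3.  ] turn [ 0.001 -0.003 -0.001]
```

```bash
python3 -m creep '[{"tx":0,"ty":2.5,"tz":-0.2,"wx":0,"wy":0,"wz":0,"gripper":-0.5},{"tx":0,"ty":6.5,"tz":-0.6,"wx":0,"wy":0,"wz":0,"gripper":-0.5},{"tx":0,"ty":10.5,"tz":-1,"wx":0,"wy":0,"wz":0,"gripper":-0.5},{"tx":0,"ty":14.5,"tz":-1.4,"wx":0,"wy":0,"wz":0,"gripper":-0.5},{"tx":0,"ty":18.5,"tz":-1.8,"wx":0,"wy":0,"wz":0,"gripper":-0.5},{"tx":0,"ty":22.5,"tz":-2.2,"wx":0,"wy":0,"wz":0,"gripper":-0.5},{"tx":0,"ty":26.5,"tz":-2.6,"wx":0,"wy":0,"wz":0,"gripper":-0.5},{"tx":0,"ty":30,"tz":-3,"wx":0,"wy":0,"wz":0,"gripper":-0.5}]'
python3 -m creep '[{"tx":0,"ty":2.4,"tz":-0.1,"wx":0,"wy":0,"wz":0,"gripper":-0.5},{"tx":0,"ty":3.2,"tz":-0.1,"wx":0,"wy":0,"wz":0,"gripper":-0.5},{"tx":0,"ty":3.2,"tz":-0.1,"wx":0,"wy":0,"wz":0,"gripper":-0.5},{"tx":0,"ty":3.2,"tz":-0.1,"wx":0,"wy":0,"wz":0,"gripper":-0.5}]'
python3 -c "
from h import *
to(542.4,273.3,100,-2.5)"
```

```text
time: 30.25
tool_pos: [541.5, 244.1, 188.3]
tcp_rot: [0.6, 1.57, 0.557]
contact_force: [0.6, -0.3, -0.1]
grip_width: 68.9
time: 30.58
tool_pos: [542.3, 273.0, 187.8]
tcp_rot: [-1.662, 1.57, -1.704]
contact_force: [0.4, -0.5, -0.2]
grip_width: 68.8
t=30.58 pos [542.3 273.  187.8] grip 68.8 F [ 0.4 -0.5 -0.2] j6 0.38
jaw yaw -2.4 tool axes y [ 0.04  1.   -0.  ] z [ 1.   -0.04 -0.  ]
shift cm [8.78 0.04 0.01] turn [ 0.001 -0.     0.001]
```

```bash
python3 -m creep '[{"tx":2,"ty":0,"tz":0,"wx":0,"wy":0,"wz":0,"gripper":-0.5},{"tx":4.5,"ty":0,"tz":0,"wx":0,"wy":0,"wz":0,"gripper":-0.5},{"tx":7,"ty":0,"tz":0,"wx":0,"wy":0,"wz":0,"gripper":-0.5},{"tx":8.3,"ty":0,"tz":0,"wx":0,"wy":0,"wz":0,"gripper":-0.5},{"tx":8.8,"ty":0,"tz":0,"wx":0,"wy":0,"wz":0,"gripper":-0.5},{"tx":8.8,"ty":0,"tz":0,"wx":0,"wy":0,"wz":0,"gripper":-0.5},{"tx":8.8,"ty":0,"tz":0,"wx":0,"wy":0,"wz":0,"gripper":-0.2},{"tx":8.8,"ty":0,"tz":0,"wx":0,"wy":0,"wz":0,"gripper":0.1}]'
python3 -m creep '[{"tx":0,"ty":0,"tz":0,"wx":0,"wy":0,"wz":0,"gripper":0.5},{"tx":0,"ty":0,"tz":0,"wx":0,"wy":0,"wz":0,"gripper":1},{"tx":0,"ty":0,"tz":0,"wx":0,"wy":0,"wz":0,"gripper":1},{"tx":0,"ty":0,"tz":0,"wx":0,"wy":0,"wz":0,"gripper":1},{"tx":0,"ty":0,"tz":0,"wx":0,"wy":0,"wz":0,"gripper":1}]'
python3 -m creep '[{"tx":-1,"ty":0,"tz":0,"wx":0,"wy":0,"wz":0,"gripper":1},{"tx":-3,"ty":0,"tz":0,"wx":0,"wy":0,"wz":0,"gripper":1},{"tx":-6,"ty":0,"tz":0,"wx":0,"wy":0,"wz":0,"gripper":1},{"tx":-8,"ty":0,"tz":0,"wx":0,"wy":0,"wz":0,"gripper":1},{"tx":-8,"ty":0,"tz":0,"wx":0,"wy":0,"wz":0,"gripper":1},{"tx":-8,"ty":0,"tz":0,"wx":0,"wy":0,"wz":0,"gripper":1}]'
python3 -c "
from h import *
to(563,8.6,93,-2.5)"
```

```text
time: 31.25
tool_pos: [543.3, 273.1, 101.4]
tcp_rot: [0.312, 1.568, 0.269]
contact_force: [0.1, -0.1, 0.4]
grip_width: 59.9
time: 31.67
tool_pos: [542.7, 273.7, 101.1]
tcp_rot: [0.244, 1.569, 0.202]
contact_force: [-1.1, -0.5, 6.6]
grip_width: 48.6
time: 32.17
tool_pos: [542.5, 273.7, 180.6]
tcp_rot: [0.347, 1.569, 0.304]
contact_force: [-0.1, -0.0, -3.3]
grip_width: 48.4
t=32.17 pos [542.5 273.7 180.6] grip 48.4 F [-0.1 -0.  -3.3] j6 0.38
jaw yaw -2.5 tool axes y [0.04 1.   0.  ] z [ 1.   -0.04  0.  ]
shift cm [  8.75 -26.4    3.17] turn [ 0.001  0.002 -0.001]
```

```bash
python3 -m creep '[{"tx":0,"ty":-1.5,"tz":0,"wx":0,"wy":0,"wz":0,"gripper":1},{"tx":0,"ty":-4.5,"tz":0.3,"wx":0,"wy":0,"wz":0,"gripper":1},{"tx":0,"ty":-8,"tz":0.8,"wx":0,"wy":0,"wz":0,"gripper":1},{"tx":0,"ty":-11.5,"tz":1.3,"wx":0,"wy":0,"wz":0,"gripper":1},{"tx":0,"ty":-15,"tz":1.8,"wx":0,"wy":0,"wz":0,"gripper":1},{"tx":0,"ty":-18.5,"tz":2.3,"wx":0,"wy":0,"wz":0,"gripper":1},{"tx":0,"ty":-21.5,"tz":2.7,"wx":0,"wy":0,"wz":0,"gripper":1},{"tx":0,"ty":-24,"tz":3,"wx":0,"wy":0,"wz":0,"gripper":1}]'
python3 -m creep '[{"tx":0,"ty":-1.8,"tz":0.1,"wx":0,"wy":0,"wz":0,"gripper":1},{"tx":0,"ty":-2.4,"tz":0.1,"wx":0,"wy":0,"wz":0,"gripper":1},{"tx":0,"ty":-2.4,"tz":0.1,"wx":0,"wy":0,"wz":0,"gripper":1},{"tx":2,"ty":-2.4,"tz":0.1,"wx":0,"wy":0,"wz":0,"gripper":1},{"tx":5,"ty":-2.4,"tz":0.1,"wx":0,"wy":0,"wz":0,"gripper":1},{"tx":7,"ty":-2.4,"tz":0.1,"wx":0,"wy":0,"wz":0,"gripper":1},{"tx":7.6,"ty":-2.4,"tz":0.1,"wx":0,"wy":0,"wz":0,"gripper":1},{"tx":7.6,"ty":-2.4,"tz":0.1,"wx":0,"wy":0,"wz":0,"gripper":1}]'
python3 -m creep '[{"tx":0,"ty":0,"tz":0,"wx":0,"wy":0,"wz":0,"gripper":1},{"tx":0,"ty":0,"tz":0,"wx":0,"wy":0,"wz":0,"gripper":1}]'
python3 -c "
from h import *
to(563,8.6,94.2,-2.5)"
```

```text
time: 32.83
tool_pos: [560.5, 29.4, 177.8]
tcp_rot: [-2.992, 1.567, -3.036]
contact_force: [-0.3, 0.1, -2.3]
grip_width: 49.2
time: 33.5
tool_pos: [560.3, 9.6, 101.8]
tcp_rot: [3.029, 1.566, 2.987]
contact_force: [-0.2, -0.4, -1.9]
grip_width: 48.5
time: 33.67
tool_pos: [562.8, 8.8, 105.2]
tcp_rot: [-0.075, 1.568, -0.117]
contact_force: [0.0, 0.4, -2.8]
grip_width: 48.6
t=33.67 pos [562.8   8.8 105.2] grip 48.6 F [ 0.   0.4 -2.8] j6 -0.08
jaw yaw -2.4 tool axes y [ 0.04  1.   -0.  ] z [ 1.   -0.04  0.  ]
shift cm [ 1.1  -0.02  0.01] turn [0.001 0.002 0.   ]
```

```bash
python3 -m creep '[{"tx":0.4,"ty":0,"tz":0,"wx":0,"wy":0,"wz":0,"gripper":1},{"tx":0.8,"ty":0,"tz":0,"wx":0,"wy":0,"wz":0,"gripper":1},{"tx":1,"ty":0,"tz":0,"wx":0,"wy":0,"wz":0,"gripper":1},{"tx":1.1,"ty":0,"tz":0,"wx":0,"wy":0,"wz":0,"gripper":1},{"tx":1.1,"ty":0,"tz":0,"wx":0,"wy":0,"wz":0,"gripper":1},{"tx":1.1,"ty":0,"tz":0,"wx":0,"wy":0,"wz":0,"gripper":1}]'
```

```text
time: 34.17
tool_pos: [562.0, 8.3, 94.1]
tcp_rot: [-0.222, 1.57, -0.265]
contact_force: [-2.9, -0.1, 6.0]
grip_width: 48.6
```

```bash
python3 -m creep '[{"tx":-0.05,"ty":0,"tz":0,"wx":0,"wy":0,"wz":0,"gripper":0.2},{"tx":-0.05,"ty":0,"tz":0,"wx":0,"wy":0,"wz":0,"gripper":-0.2},{"tx":-0.05,"ty":0,"tz":0,"wx":0,"wy":0,"wz":0,"gripper":-0.5},{"tx":-0.05,"ty":0,"tz":0,"wx":0,"wy":0,"wz":0,"gripper":-0.5},{"tx":-0.5,"ty":0,"tz":0,"wx":0,"wy":0,"wz":0,"gripper":-0.5},{"tx":-3,"ty":0,"tz":0,"wx":0,"wy":0,"wz":0,"gripper":-0.5},{"tx":-6,"ty":0,"tz":0,"wx":0,"wy":0,"wz":0,"gripper":-0.5},{"tx":-9.5,"ty":0,"tz":0,"wx":0,"wy":0,"wz":0,"gripper":-0.5}]'
python3 -c "
from h import *
to(637,278.4,190,-2.5)"
```

```text
time: 34.83
tool_pos: [561.0, 8.5, 187.9]
tcp_rot: [3.085, 1.568, 3.042]
contact_force: [0.3, -0.3, 0.7]
grip_width: 69.0
t=34.83 pos [561.    8.5 187.9] grip 69.0 F [ 0.3 -0.3  0.7] j6 -0.08
jaw yaw -2.5 tool axes y [0.04 1.   0.  ] z [ 1.   -0.04 -0.  ]
shift cm [-0.22 27.29  6.43] turn [ 0.001 -0.003 -0.   ]
```

```bash
python3 -m creep '[{"tx":0,"ty":2.5,"tz":0.6,"wx":0,"wy":0,"wz":0,"gripper":-0.5},{"tx":0,"ty":6.5,"tz":1.5,"wx":0,"wy":0,"wz":0,"gripper":-0.5},{"tx":0,"ty":10.5,"tz":2.4,"wx":0,"wy":0,"wz":0,"gripper":-0.5},{"tx":0,"ty":14.5,"tz":3.3,"wx":0,"wy":0,"wz":0,"gripper":-0.5},{"tx":0,"ty":18.5,"tz":4.2,"wx":0,"wy":0,"wz":0,"gripper":-0.5},{"tx":0,"ty":22.5,"tz":5.2,"wx":0,"wy":0,"wz":0,"gripper":-0.5},{"tx":0,"ty":25.5,"tz":5.9,"wx":0,"wy":0,"wz":0,"gripper":-0.5},{"tx":0,"ty":27.2,"tz":6.3,"wx":0,"wy":0,"wz":0,"gripper":-0.5}]'
python3 -m creep '[{"tx":0,"ty":0,"tz":0,"wx":0,"wy":0,"wz":0,"gripper":-0.5},{"tx":0,"ty":0,"tz":0,"wx":0,"wy":0,"wz":0,"gripper":-0.5},{"tx":0,"ty":0,"tz":0,"wx":0,"wy":0,"wz":0,"gripper":-0.5}]'
python3 -c "
from h import *
to(637,278.4,100.5,-2.5)"
```

```text
time: 35.5
tool_pos: [636.5, 281.5, 187.7]
tcp_rot: [1.302, 1.57, 1.262]
contact_force: [0.1, -0.2, -0.3]
grip_width: 68.8
time: 35.75
tool_pos: [636.4, 276.5, 187.8]
tcp_rot: [-2.044, 1.57, -2.088]
contact_force: [0.9, 0.1, -0.5]
grip_width: 68.8
t=35.75 pos [636.4 276.5 187.8] grip 68.8 F [ 0.9  0.1 -0.5] j6 0.34
jaw yaw -2.5 tool axes y [ 0.04  1.   -0.  ] z [ 1.   -0.04 -0.  ]
shift cm [8.73 0.2  0.05] turn [ 0.    -0.     0.001]
```

```bash
python3 -m creep '[{"tx":2,"ty":0.1,"tz":0,"wx":0,"wy":0,"wz":0,"gripper":-0.5},{"tx":4.5,"ty":0.1,"tz":0,"wx":0,"wy":0,"wz":0,"gripper":-0.5},{"tx":7,"ty":0.1,"tz":0,"wx":0,"wy":0,"wz":0,"gripper":-0.5},{"tx":8.2,"ty":0.1,"tz":0,"wx":0,"wy":0,"wz":0,"gripper":-0.5},{"tx":8.7,"ty":0.1,"tz":0,"wx":0,"wy":0,"wz":0,"gripper":-0.5},{"tx":8.7,"ty":0.1,"tz":0,"wx":0,"wy":0,"wz":0,"gripper":-0.5},{"tx":8.7,"ty":0.1,"tz":0,"wx":0,"wy":0,"wz":0,"gripper":-0.2},{"tx":8.7,"ty":0.1,"tz":0,"wx":0,"wy":0,"wz":0,"gripper":0.1}]'
python3 -m creep '[{"tx":0,"ty":0,"tz":0,"wx":0,"wy":0,"wz":0,"gripper":0.5},{"tx":0,"ty":0,"tz":0,"wx":0,"wy":0,"wz":0,"gripper":1},{"tx":0,"ty":0,"tz":0,"wx":0,"wy":0,"wz":0,"gripper":1},{"tx":0,"ty":0,"tz":0,"wx":0,"wy":0,"wz":0,"gripper":1},{"tx":0,"ty":0,"tz":0,"wx":0,"wy":0,"wz":0,"gripper":1}]'
python3 -m creep '[{"tx":-1,"ty":0,"tz":0,"wx":0,"wy":0,"wz":0,"gripper":1},{"tx":-3,"ty":0,"tz":0,"wx":0,"wy":0,"wz":0,"gripper":1},{"tx":-6,"ty":0,"tz":0,"wx":0,"wy":0,"wz":0,"gripper":1},{"tx":-8,"ty":0,"tz":0,"wx":0,"wy":0,"wz":0,"gripper":1},{"tx":-8,"ty":0,"tz":0,"wx":0,"wy":0,"wz":0,"gripper":1},{"tx":-8,"ty":0,"tz":0,"wx":0,"wy":0,"wz":0,"gripper":1}]'
python3 -c "
from h import *
to(565.7,75.6,93,-2.5)"
```

```text
time: 36.42
tool_pos: [637.6, 278.4, 102.9]
tcp_rot: [0.317, 1.568, 0.273]
contact_force: [-0.7, 0.0, 1.1]
grip_width: 60.3
time: 36.83
tool_pos: [637.1, 278.7, 102.3]
tcp_rot: [0.296, 1.569, 0.254]
contact_force: [-1.7, -0.1, 5.8]
grip_width: 48.5
time: 37.33
tool_pos: [636.9, 278.6, 181.5]
tcp_rot: [0.294, 1.569, 0.251]
contact_force: [-0.0, 0.5, -2.8]
grip_width: 48.4
t=37.33 pos [636.9 278.6 181.5] grip 48.4 F [-0.   0.5 -2.8] j6 0.35
jaw yaw -2.5 tool axes y [0.04 1.   0.  ] z [ 1.   -0.04  0.  ]
shift cm [  8.83 -20.59  -6.25] turn [ 0.001  0.002 -0.001]
```

```bash
python3 -m creep '[{"tx":0,"ty":-1.5,"tz":-0.4,"wx":0,"wy":0,"wz":0,"gripper":1},{"tx":0,"ty":-4.5,"tz":-1.3,"wx":0,"wy":0,"wz":0,"gripper":1},{"tx":0,"ty":-8,"tz":-2.4,"wx":0,"wy":0,"wz":0,"gripper":1},{"tx":0,"ty":-11.5,"tz":-3.5,"wx":0,"wy":0,"wz":0,"gripper":1},{"tx":0,"ty":-15,"tz":-4.6,"wx":0,"wy":0,"wz":0,"gripper":1},{"tx":0,"ty":-18,"tz":-5.5,"wx":0,"wy":0,"wz":0,"gripper":1},{"tx":0,"ty":-20,"tz":-6.1,"wx":0,"wy":0,"wz":0,"gripper":1},{"tx":0,"ty":-20.6,"tz":-6.3,"wx":0,"wy":0,"wz":0,"gripper":1}]'
python3 -m creep '[{"tx":0,"ty":0,"tz":0,"wx":0,"wy":0,"wz":0,"gripper":1},{"tx":2,"ty":0,"tz":0,"wx":0,"wy":0,"wz":0,"gripper":1},{"tx":5,"ty":0,"tz":0,"wx":0,"wy":0,"wz":0,"gripper":1},{"tx":7,"ty":0,"tz":0,"wx":0,"wy":0,"wz":0,"gripper":1},{"tx":7.5,"ty":0,"tz":0,"wx":0,"wy":0,"wz":0,"gripper":1},{"tx":7.5,"ty":0,"tz":0,"wx":0,"wy":0,"wz":0,"gripper":1},{"tx":7.5,"ty":0,"tz":0,"wx":0,"wy":0,"wz":0,"gripper":1},{"tx":7.5,"ty":0,"tz":0,"wx":0,"wy":0,"wz":0,"gripper":1}]'
python3 -c "
from h import *
to(565.7,75.8,95.3,-2.5)"
```

```text
time: 38.0
tool_pos: [562.4, 72.3, 178.7]
tcp_rot: [-2.875, 1.566, -2.921]
contact_force: [-0.1, -0.3, -3.6]
grip_width: 48.5
time: 38.67
tool_pos: [565.8, 75.9, 107.1]
tcp_rot: [0.058, 1.568, 0.016]
contact_force: [0.2, -0.2, -1.5]
grip_width: 48.6
t=38.67 pos [565.8  75.9 107.1] grip 48.6 F [ 0.2 -0.2 -1.5] j6 0.04
jaw yaw -2.4 tool axes y [0.04 1.   0.  ] z [ 1.   -0.04  0.  ]
shift cm [ 1.18 -0.01 -0.02] turn [ 0.001  0.002 -0.   ]
```

```bash
python3 -m creep '[{"tx":0.4,"ty":0,"tz":0,"wx":0,"wy":0,"wz":0,"gripper":1},{"tx":0.8,"ty":0,"tz":0,"wx":0,"wy":0,"wz":0,"gripper":1},{"tx":1.05,"ty":0,"tz":0,"wx":0,"wy":0,"wz":0,"gripper":1},{"tx":1.15,"ty":0,"tz":0,"wx":0,"wy":0,"wz":0,"gripper":1},{"tx":1.15,"ty":0,"tz":0,"wx":0,"wy":0,"wz":0,"gripper":1},{"tx":1.15,"ty":0,"tz":0,"wx":0,"wy":0,"wz":0,"gripper":1}]'
```

```text
time: 39.17
tool_pos: [564.9, 75.3, 95.3]
tcp_rot: [-0.012, 1.57, -0.055]
contact_force: [-2.5, -0.9, 5.9]
grip_width: 48.5
```

Contact at 95.3. I'll release, rise and move back towards the robot, out of the view.

```bash
python3 -m creep '[{"tx":-0.05,"ty":0,"tz":0,"wx":0,"wy":0,"wz":0,"gripper":0.2},{"tx":-0.05,"ty":0,"tz":0,"wx":0,"wy":0,"wz":0,"gripper":-0.2},{"tx":-0.05,"ty":0,"tz":0,"wx":0,"wy":0,"wz":0,"gripper":-0.5},{"tx":-0.05,"ty":0,"tz":0,"wx":0,"wy":0,"wz":0,"gripper":-0.5},{"tx":-0.5,"ty":0,"tz":0,"wx":0,"wy":0,"wz":0,"gripper":-0.5},{"tx":-3,"ty":0,"tz":0,"wx":0,"wy":0,"wz":0,"gripper":-0.5},{"tx":-6,"ty":0,"tz":0,"wx":0,"wy":0,"wz":0,"gripper":-0.5},{"tx":-9.5,"ty":0,"tz":0,"wx":0,"wy":0,"wz":0,"gripper":-0.5}]'
python3 -m creep '[{"tx":0,"ty":3,"tz":-1.5,"wx":0,"wy":0,"wz":0,"gripper":-0.5},{"tx":0,"ty":6.5,"tz":-3,"wx":0,"wy":0,"wz":0,"gripper":-0.5},{"tx":0,"ty":10,"tz":-4.5,"wx":0,"wy":0,"wz":0,"gripper":-0.5},{"tx":0,"ty":14,"tz":-6,"wx":0,"wy":0,"wz":0,"gripper":-0.5},{"tx":0,"ty":17.5,"tz":-7.5,"wx":0,"wy":0,"wz":0,"gripper":-0.5},{"tx":0,"ty":21,"tz":-9,"wx":0,"wy":0,"wz":0,"gripper":-0.5},{"tx":0,"ty":24.5,"tz":-10.5,"wx":0,"wy":0,"wz":0,"gripper":-0.5},{"tx":0,"ty":28,"tz":-12,"wx":0,"wy":0,"wz":0,"gripper":-0.5}]'
python3 -m creep '[{"tx":0,"ty":0,"tz":0,"wx":0,"wy":0,"wz":0,"gripper":-0.5},{"tx":0,"ty":0,"tz":0,"wx":0,"wy":0,"wz":0,"gripper":-0.5},{"tx":0,"ty":0,"tz":0,"wx":0,"wy":0,"wz":0,"gripper":-0.5},{"tx":0,"ty":0,"tz":0,"wx":0,"wy":0,"wz":0,"gripper":-0.5}]'
python3 - <<'E'
from h import *
snap('top','t6');snap('scene','s6')
def rect(c,m,z):
    cs=max(cv2.findContours(m,0,cv2.CHAIN_APPROX_NONE)[0],key=cv2.contourArea)
    return cv2.minAreaRect(plane(c,cs[:,0]+0.,z)[:,:2].astype(np.float32))
for n in("top","scene"):
    c=load(n);W=cloud(c);print(n);lids(c,(500,620,-120,120),125)
    for nm,lo,hi,z in(("tin",92,106,99),("scale",36,48,42)):
        m=((W[...,2]>lo)&(W[...,2]<hi)&(W[...,0]>420)&(W[...,0]<605)&(W[...,1]<-185)&(W[...,1]>-375)).astype(np.uint8)
        m=cv2.morphologyEx(m,cv2.MORPH_OPEN,np.ones((3,3)));print(n,nm,m.sum(),rect(c,m,z),np.median(W[m>0][:,2]))
E
```

```text
time: 39.83
tool_pos: [563.9, 75.3, 189.4]
tcp_rot: [-3.069, 1.568, -3.112]
contact_force: [1.1, -0.0, -0.8]
grip_width: 68.5
time: 40.5
tool_pos: [456.1, 362.0, 189.8]
tcp_rot: [0.341, 1.57, 0.298]
contact_force: [1.4, 0.3, -0.2]
grip_width: 68.9
time: 40.83
tool_pos: [457.5, 359.1, 189.4]
tcp_rot: [-1.297, 1.57, -1.341]
contact_force: [-0.1, -0.7, -1.4]
grip_width: 68.9
top
red 395 z 124.5 [563.9  74.9] span [44.7 46.6]
yellow 405 z 124.8 [560.9   7.6] span [46.7 46.4]
blue 385 z 124.5 [556.8 -60.1] span [46.7 42.4]
top tin 1849 ((512.7722778320312, -277.174560546875), (152.12741088867188, 58.02215576171875), 83.45690155029297) 98.76781153387196
top scale 2881 ((511.76788330078125, -277.7744445800781), (163.85366821289062, 155.65646362304688), 83.4496841430664) 41.57247784854394
scene
red 447 z 124.8 [566.5  77. ] span [48.5 48.3]
yellow 409 z 124.7 [563.    9.4] span [47.9 46.9]
blue 378 z 124.7 [560.2 -58.3] span [48. 49.]
scene tin 1378 ((516.9354248046875, -276.3060607910156), (156.01625061035156, 63.18186569213867), 83.6302490234375) 98.53416868037533
scene scale 1586 ((513.867919921875, -277.6114501953125), (165.67332458496094, 157.410400390625), 83.40975189208984) 41.70411456961597
```

View pics/t6.png

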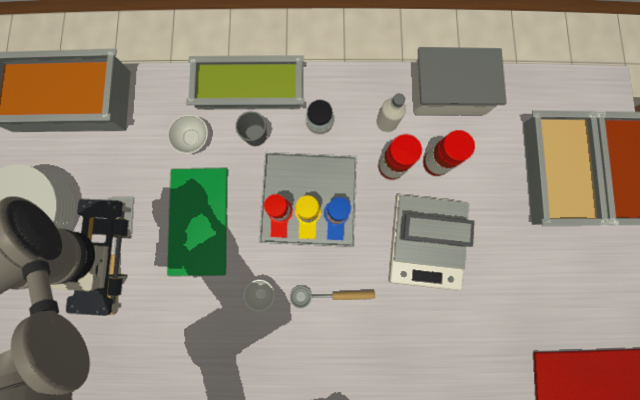

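View pics/s6.png

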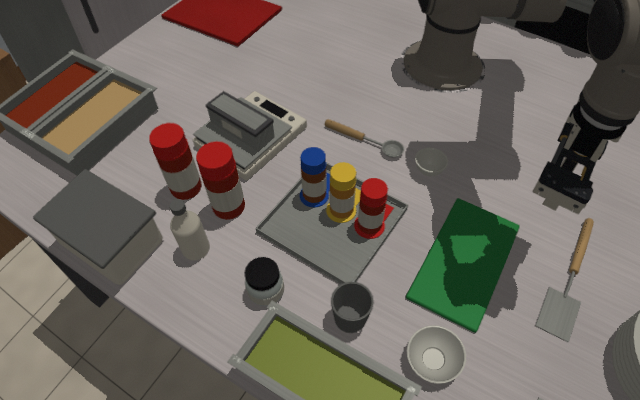

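Both views show the three jars upright on mats of their own colour (top view lids at (277,207), (307,209), (339,208)). The tin is flat on the scale at (437,229), and the arm is clear. I'm handing in.

```bash
python3 -c "
from plant import *
print(close_job())"
```

```text
the job is handed in; nothing more can be done
None
```

I moved the three jars to the green board, stood the tin on the scale, and put each jar back on the mat of its lid's colour. I handed the job in at about 41 s of the 144 s allowed. Nothing tipped, and the arm was clear of everything.

- **Jars:** averaged over both cameras, each centre is about 2 mm or less from its mat's centre (limit 12 mm). Lid tops read 124.5–124.8 mm against the 125 mm expected.
- **Tin:** it sits flat on the scale, with its top at about 98.6 mm (99 mm expected). It is 1.2 mm off the scale's centre by the top camera and 3.3 mm by the scene camera (limit 15 mm).
- **Disagreements:** the two cameras differ by about 2–4 mm, so I used their averages. No check failed, but `close_job()` gives no verdict.

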